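# Clear the warming plate and set the heat lever to the preset tab

## Task

Get the baby-food warmer ready: pick up the scraper block and push the three biscuit pieces off the warming plate into the crumb tray beside it, never touching them with the gripper, then stand the scraper upright back on the counter, clear of the warmer. After that, swing the heat lever until it points straight at the small preset tab and let go. Do not shift the preset tab, and leave the other things on the counter where they are.

Things in the scene. Friction and masses are not known exactly. Their poses are not given: they have to be found in the camera images.
- warmer: white countertop warmer, fixed; left to right a crumb tray, a warming plate, a low bridge (30 mm high) and a control pod (y -200 to -50, x -85 to 85 mm) whose panel slopes up from 45 mm high in front to 117 mm at the back, at 35 degrees to the horizontal, facing up and to the robot. Origin at counter level; x points to its back (away from the robot), y to its left, z up
- plate_mid (a point): middle of the warming plate's flat bare steel top, 40 mm above the counter, at warmer x 0, y 100 mm; the plate is 150 (x) by 160 mm (y), without lips; axes as the warmer's
- tray_mid (a point): middle of the crumb tray's floor, at warmer x 0, y 225 mm; open steel tray 180 (x) by 90 mm (y) against the plate's left edge (y 180), walls 4 mm thick, rim 30 mm above the counter, so 10 mm lower than the plate; axes as the warmer's
- bar_mid (a point): middle of the pod's steel grab bar, 12 mm thick, at warmer x -25, y -125, z 237 mm; it runs along y (-194 to -56) over the lever, and its two end legs go back and down to the pod's top (x 60, z 110). It blocks a gripper from straight above the lever: come from the front, tilted about 35 degrees, square to the panel
- heat_lever (a joint): angle of the heat lever, rad; 0 points straight up the slope of the panel, positive swings towards the warmer's left (+y), range -0.85 to 0.85. It turns about the panel's normal, drags lightly (0.06 N m, about 1 N at the knob) and stays where it is left
- lever_knob (a point): on the axis of the lever's upright grey knob (round, 18 mm across, rising square to the panel from 7 to 45 mm above it), 30 mm above the panel and 70 mm from the pivot. x points along the lever from pivot to knob, z is the panel's outward normal
- lever_pivot (a point): on the pivot axis of the lever, 30 mm above the panel; the knob moves on a 70 mm circle about it. x and z as for lever_knob. At warmer x -84, y -125, z 82 mm
- preset (a joint): angle of the preset tab, on the same scale and about the same pivot as the lever (equal values: the lever points straight at the tab); stiff (0.15 N m), stays put
- preset_tab (a point): inner end of the preset tab, a small dark tab 16 x 10 x 4 mm lying on the panel from 84 to 100 mm from the pivot, just outside the lever's tip; x points away from the pivot, z along the panel's normal
- scraper: grey scraper block, standing upright on the counter: a block 130 (x) x 24 (y) x 30 mm tall, with a grip rib on top 70 (x) x 16 (y) mm reaching from 30 to 65 mm above its underside; about 0.13 kg. Origin under its centre
- biscuit0: broken biscuit piece, hard, 22 x 15 x 10 mm, 12 g, lying flat on the warming plate (within 50 mm of the plate's middle line in warmer x, its centre at y 85 to 135 mm at the start); origin under its centre
- biscuit1: broken biscuit piece, hard, 19 x 17 x 10 mm, 12 g, lying flat on the warming plate (within 50 mm of the plate's middle line in warmer x, its centre at y 85 to 135 mm at the start); origin under its centre
- biscuit2: broken biscuit piece, hard, 21 x 14 x 10 mm, 12 g, lying flat on the warming plate (within 50 mm of the plate's middle line in warmer x, its centre at y 85 to 135 mm at the start); origin under its centre
- bottle_tall: closed clear baby bottle with white screw ring and teat, 62 mm across, 193 mm tall; bystander; origin under its centre
- bottle_short: the same kind of bottle, 62 mm across, 153 mm tall; bystander; origin under its centre
- teaspoon: stainless teaspoon lying flat, 135 mm long; bystander; origin under its middle
- scoop: small white open scoop, cup 45 x 35 x 30 mm with a flat handle; bystander; origin under the middle of its cup, handle along its -x
- collar: hard silicone bottle collar, a dark ring 54 mm across, 18 mm tall; bystander; origin under its centre
- clamp_box: closed clear storage box with white lid and four snap clamps, 138 x 198 x 89 mm; bystander; origin under its centre
Things that resemble listed ones, but are neither listed nor needed, are in the scene too. Several things have the shape of the scraper; the one meant has the colours described above.

How it is judged:
By the outcome, as a careful person would: the job done as asked, in the order asked, and still so for the second after the job is handed in, with the robot touching nothing.
It also fails if it takes over 67 s, if anything falls off the work surface, if the arm or the gripper's body presses on something with over 40 N, if the wrist force passes 120 N, or if a joint passes its speed limit or range.

## Robot

A 7-joint arm with a two-finger parallel gripper is mounted at the origin on the work surface. World frame = base frame: x ahead of the robot, y to its left, z up, the work surface at z = 0. Lengths are in m, angles in degrees, forces in N, time in s.
With the tool pointing down it reaches from about 0.4 to 0.9 m from the base axis. Payload 5.6 kg.
Tool frame: the origin (TCP) lies at the very end of the fingers, on their centre line; the grasp point (between the pads) lies 19 mm behind it; z points along the fingers, y is the line along which they close (so a half turn about z gives the same grasp; the last joint's range is limited). The gripper opens to 92 mm and grips with 3 to 60 N. Pads are 20 mm wide; open, the fingers measure 128 mm over their backs; the gripper's body (75 mm by 189 mm) begins 69 mm behind the grasp point.
Start: joints at [71.62, 26.786, -0.665, 91.828, 0.344, 61.387, -3.226], TCP at [0.178, -0.625, 0.215] pointing down, gripper open.
Joint ranges: [-144.91, 144.91], [-17.63, 115.5], [-89.93, 88.59], [15.96, 139.68], [-74.01, 254.01], [8.47, 105.57], [-167.45, 167.45]. Speed limits (degrees/s): [147.25, 147.25, 180, 180, 180, 180, 180].

## Interface

Orientations are given as a 3x3 rotation matrix whose columns are the frame's x, y, z axes.
In Python, from station import * gives the robot as it stands.
- The arm moves only by the tool send_rows, never from a script. Its argument "motion" is a list that holds one entry, the list of rows, each a list of 7 numbers: the shift along the tool's x, y, z scaled (see below), then the turn, a rotation vector about the tool's x, y, z scaled (see below), then the opening, from -1 (shut) to 1 (fully open). A call has 1 to 5 rows; each row is the pose to reach, as a shift and turn from the pose commanded when the call began, along the tool's axes at that moment; what a row does not reach only later rows make up. The controller multiplies each number of a shift by 80 mm and each number of a turn by 90 degrees. A row lasts 1/12 s, in which the tool goes at most 41.7 mm and 7.16 degrees, less where a joint would pass 70% of its speed; a pose out of reach is approached as far as the arm can. A call with a number of a shift or a turn outside -1 to 1 is refused whole. A call with a gripper value outside its range is refused whole. The fingers move at their own pace and stop on an object; the grip force is fixed at half the most. Time passes only in rows, so rows that repeat a pose let the fingers close. It gives the time, the measured TCP pose, the force, the opening and the grip force at its end, in the units of the state.
- read_state(): the state, without advancing time (a new reading comes with each control period).
- get_image(name): name is "scene" or "top" or "wrist"; returns the picture (384x512x3 uint8, red, green, blue); there is no depth.
- get_calibration(name): a dict with "fx", "fy", "cx", "cy" (pixels), "camera_from_world" (4x4, takes a point from world to camera coordinates). Camera axes: x right, y down, z forward; pixel columns grow to the right and rows downward; lengths in m; the calibration is good to about 2 mm. A picture is of the moment at which its call begins: read the wrist's pose just before it. get_calibration takes no time and is no camera call; for the wrist camera it gives the pose at the moment of the call.
- hand_in(): hands the job in; it is judged then, once.
The state is a dict: "t": time; "qpos": joint angles; "qvel": joint speeds; "joint_efforts": joint torques, N m; "position": TCP position; "tcp_rot": TCP orientation; "wrist_force": force on the tool from outside, world axes, zero at the start; "torque": the same for the moment, N m; "opening": finger opening in m; "grasp_force": force on a finger pad.
Only numpy, scipy, OpenCV 4.12 (cv2) and the standard library are available. Lean on these libraries where they do the work, as an engineer would, in place of code of your own. Each camera call takes 0.05 s, during which the arm holds its last target. There are 200 camera calls.

## Working session

There is one attempt and no reset: what is moved stays moved. The work goes in short steps, Python scripts to look and compute and a tool call to move; the robot and the scene stay as the last step left them, time stands still between calls to the robot, and variables do not carry over. Pictures are saved under pics/ and viewed, at most 10 in all, crops included, and the job is handed in when it is done.

Besides the shell and the picture viewer there is one more tool, called after ">>>" as a command line: name --argument value ..., lists and objects as JSON in quotes. send_rows: Moves the arm, as the interface text tells. Its arguments: {"type":"object","properties":{"motion":{"type":"array","items":{"type":"array","items":{"type":"array","items":{"type":"number"}}}}},"required":["motion"]}

```bash
mkdir -p pics; python3 - <<'E'
from station import *
import cv2,numpy as np
s=read_state();print(s['t'],s['position'],np.round(s['tcp_rot'],3).tolist(),s['opening'])
for n in ("scene","top"):
    im=get_image(n);cv2.imwrite(f"pics/{n}0.png",im[:,:,::-1]);c=get_calibration(n)
    print(n,c['fx'],c['fy'],c['cx'],c['cy'],np.round(c['camera_from_world'],4).tolist())
E
```

```text
0.0 [ 0.17801927 -0.62453667  0.21362908] [[0.962, 0.274, -0.001], [0.274, -0.962, 0.002], [-0.0, -0.002, -1.0]] 0.09165331039383959
scene 364.66355478633085 364.66355478633085 261.29712146003976 190.21494075781047 [[-0.8118, 0.5839, -0.0074, 0.4754], [0.362, 0.4933, -0.7909, -0.0571], [-0.4582, -0.6447, -0.6119, 1.3579], [0.0, 0.0, 0.0, 1.0]]
top 354.87511934588395 354.87511934588395 255.9133712801214 195.98899402147921 [[0.0099, -1.0, 0.0007, -0.0328], [-0.9963, -0.0099, -0.0855, 0.5768], [0.0855, 0.0002, -0.9963, 1.1563], [0.0, 0.0, 0.0, 1.0]]
```

View pics/scene0.png

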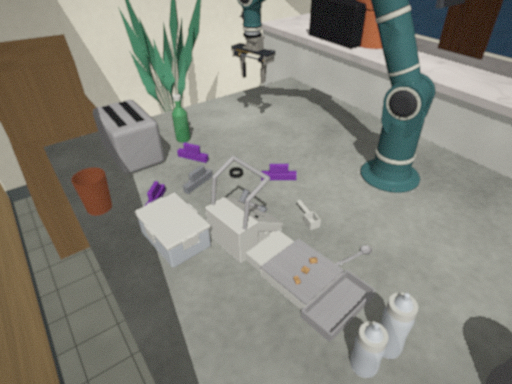

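View pics/top0.png

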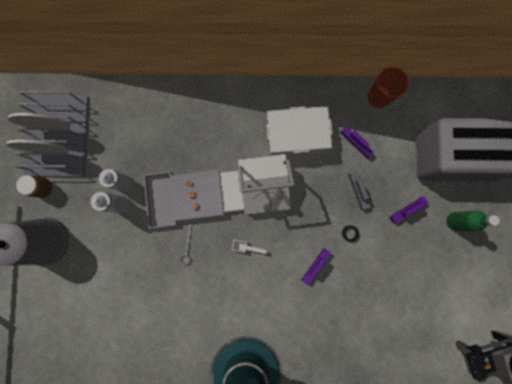

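Scraper-like candidates in top view: purple at (357,143), (410,210) and (317,267); grey at (360,190). By the description, the grey one is the scraper. I'll check it in a close crop.

```bash
cat > h.py <<'E'
from station import *
import cv2,numpy as np
def ray(n,u,v,z):
    c=get_calibration(n);T=np.array(c['camera_from_world']);R=T[:3,:3];o=-R.T@T[:3,3]
    d=R.T@np.array([(u-c['cx'])/c['fx'],(v-c['cy'])/c['fy'],1.]);return o+d*(z-o[2])/d[2]
def proj(n,p):
    c=get_calibration(n);T=np.array(c['camera_from_world']);q=T[:3,:3]@np.array(p)+T[:3,3]
    return np.array([c['fx']*q[0]/q[2]+c['cx'],c['fy']*q[1]/q[2]+c['cy']])
def blobs(n,im,lo,hi,z,amin=8,box=None):
    m=cv2.inRange(cv2.cvtColor(im,cv2.COLOR_RGB2HSV),lo,hi)
    if box: k=np.zeros_like(m);k[box[1]:box[3],box[0]:box[2]]=1;m=m*k
    for c in cv2.findContours(m,cv2.RETR_EXTERNAL,cv2.CHAIN_APPROX_NONE)[0]:
        if len(c)<3 or cv2.contourArea(c)<amin: continue
        mo=cv2.moments(c);u,v=mo['m10']/mo['m00'],mo['m01']/mo['m00']
        print(n,round(u,1),round(v,1),cv2.contourArea(c),cv2.minAreaRect(c),ray(n,u,v,z).round(4))
E
python3 - <<'E'
from h import *
im=cv2.imread("pics/top0.png")[:,:,::-1].copy()
blobs("top",im,(5,80,80),(20,255,255),.045,8,(140,160,240,230))
im2=cv2.imread("pics/scene0.png")[:,:,::-1].copy()
blobs("scene",im2,(5,80,80),(20,255,255),.045,8,(250,230,340,300))
a=cv2.resize(im[145:235,140:300,::-1],None,fx=5,fy=5,interpolation=cv2.INTER_CUBIC)[:450]
b=cv2.resize(im[160:220,340:380,::-1],None,fx=2.5,fy=2.5,interpolation=cv2.INTER_CUBIC)
c=np.zeros((600,800,3),np.uint8);c[:450]=a;c[450:600,:100]=b
d=cv2.resize(im2[155:205,175:225,::-1],None,fx=3,fy=3,interpolation=cv2.INTER_CUBIC);c[450:,110:260]=d
d=cv2.resize(im2[190:260,200:300,::-1],(214,150),interpolation=cv2.INTER_CUBIC);c[450:,270:484]=d
cv2.imwrite("pics/crop1.png",c)
E
```

```text
top 195.4 206.4 17.0 ((195.38458251953125, 206.42303466796875), (3.882901668548584, 5.824352264404297), 33.690067291259766) [0.5393 0.1699 0.045 ]
top 192.1 194.6 19.0 ((192.1000213623047, 194.70001220703125), (4.919349670410156, 4.919349193572998), 63.43495178222656) [0.5778 0.1819 0.045 ]
top 188.6 182.8 14.5 ((188.5, 183.0), (4.0, 5.0), 90.0) [0.6167 0.1943 0.045 ]
scene 296.6 279.6 24.0 ((296.8000183105469, 279.60003662109375), (7.155416965484619, 4.4721360206604), 63.43495178222656) [0.6152 0.1949 0.045 ]
scene 304.8 269.5 28.0 ((304.8000183105469, 269.3999938964844), (6.260990142822266, 5.366562843322754), 26.56505012512207) [0.5769 0.1823 0.045 ]
scene 312.9 260.0 25.0 ((312.5, 260.0), (4.0, 7.0), 90.0) [0.5382 0.1705 0.045 ]
```

View pics/crop1.png

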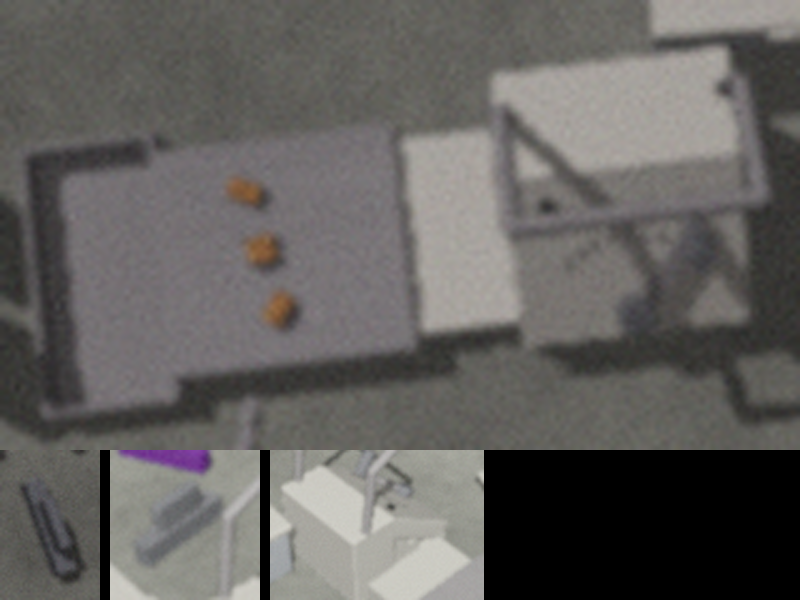

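The crop confirms it: the grey ribbed block at top px (360,192) is the scraper. The lever knob is near px (278,193), the pivot near (267,208) and the tab near (249,186), with the biscuits at px (189,183), (192,195) and (195,206).

```bash
cat >> h.py <<'E'
def fitwarmer():
    from scipy.optimize import least_squares
    cp=lambda x,y:np.array([140+(x+.5)/5-.5,145+(y+.5)/5-.5])
    W=[((75,20,40),(392,125)),((-75,20,40),(415,350)),((90,270,30),(25,152)),((-90,270,30),(42,418)),((-85,-50,45),(530,347)),((-85,-200,45),(752,322)),((85,-50,117),(492,73)),((85,-200,117),(728,48))]
    def P(p,w):
        c,s=np.cos(p[2]),np.sin(p[2]);w=np.array(w)/1000;return np.array([p[0]+c*w[0]-s*w[1],p[1]+s*w[0]+c*w[1],w[2]])
    f=lambda p:np.concatenate([proj("top",P(p,w))-cp(*q) for w,q in W])
    r=least_squares(f,[.57,.08,.1],loss='soft_l1');return r.x,r.fun,P,cp
E
python3 - <<'E'
from h import *
p,f,P,cp=fitwarmer();print(p,np.round(f,1))
c,s=np.cos(p[2]),np.sin(p[2]);Rw=np.array([[c,-s,0],[s,c,0],[0,0,1]]);t=np.array([p[0],p[1],0])
def toW(q):return (Rw.T@(q-t))*1000
for b in [(195.4,206.4),(192.1,194.6),(188.6,182.8)]:print('b',toW(ray("top",*b,.045)).round(1))
th=np.radians(35);n=np.array([-np.sin(th),0,np.cos(th)]);up=np.array([np.cos(th),0,np.sin(th)]);piv=np.array([-84,-125,82.])
def hit(u,v,h):
    o=toW(ray("top",u,v,1.));d=toW(ray("top",u,v,0.))-o;k=((piv+n*(h-30)-o)@n)/(d@n);q=o+k*d-piv
    return q@up,q[1]
for nm,q,h in (("knobtop",(690,228),45),("knob",(690,245),30),("pivot",(637,315),10),("tab",(547,205),4)):
    a,b=hit(*cp(*q),h);print(nm,round(a),round(b),np.hypot(a,b).round(),np.arctan2(b,a).round(3))
im=cv2.imread("pics/top0.png");print('piv px',proj("top",P(p,piv+n*15)))
sc=im[165:220,340:380]
hsv=cv2.cvtColor(im,cv2.COLOR_BGR2HSV)
im2=cv2.imread("pics/scene0.png")
a=cv2.resize(sc,(320,440),interpolation=cv2.INTER_CUBIC);b=cv2.resize(im2[160:200,175:220],(450,400),interpolation=cv2.INTER_CUBIC)
o=np.zeros((600,800,3),np.uint8);o[:440,:320]=a;o[:400,330:780]=b;cv2.imwrite("pics/crop2.png",o)
E
```

```text
[0.59112557 0.06926715 0.13189661] [ 0.1 -0.2  0.6 -0.2 -1.3 -0.5  0.4  0.1 -0.8  0.8  0.5  0.2 -0.4  0.3
  0.4 -0.5]
b [-38.1 106.7  45. ]
b [  1.6 113.2  45. ]
b [ 41.7 120.5  45. ]
knobtop 80 -34 87.0 -0.403
knob 60 -35 69.0 -0.526
pivot 1 1 2.0 0.725
tab 85 50 99.0 0.527
piv px [268.49619935 213.80778143]
```

View pics/crop2.png

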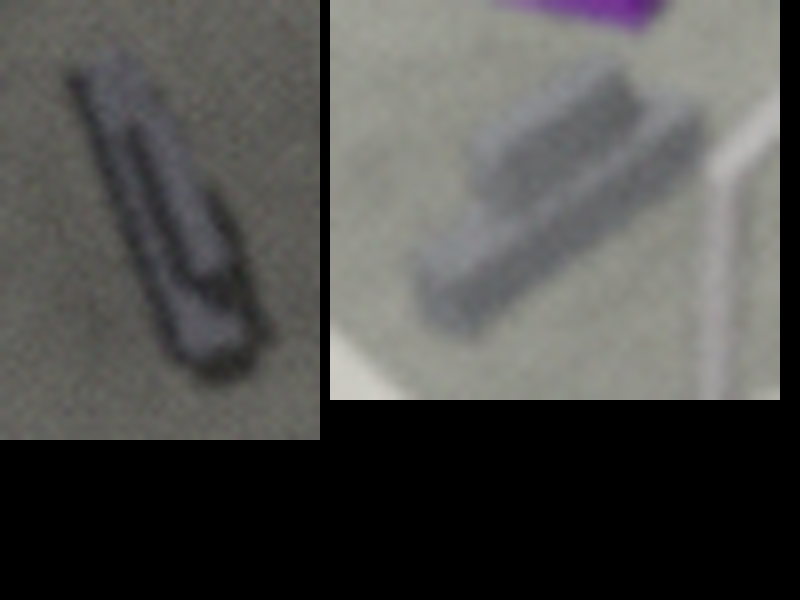

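The left view shows the block-top ends near (105,60) and (210,350), and the rib's front end near (210,268). The scene view agrees that the block is standing upright with its rib on top.

```bash
cat >> h.py <<'E'
from scipy.spatial.transform import Rotation as Ro
def down(yaw_y):  # tool pointing down, tool y axis at world angle yaw_y(rad)
    y=np.array([np.cos(yaw_y),np.sin(yaw_y),0]);z=np.array([0,0,-1.]);return np.c_[np.cross(y,z),y,z]
def rel(pos,R,s=None):
    s=s or read_state();R0=np.array(s['tcp_rot']);d=R0.T@(np.array(pos)-np.array(s['position']))
    rv=Ro.from_matrix(R0.T@R).as_rotvec(degrees=True)
    print('shift units',(d/.08).round(3),'turn units',(rv/90).round(3))
E
python3 - <<'E'
from h import *
cp=lambda x,y:(340+(x+.5)/8-.5,165+(y+.5)/8-.5)
a=ray("top",*cp(107,62),.03);b=ray("top",*cp(210,350),.03);print(a,b,np.linalg.norm(a-b),(a+b)/2)
r1=ray("top",*cp(150,115),.065);r2=ray("top",*cp(210,270),.065);print(r1,r2,np.linalg.norm(r1-r2),(r1+r2)/2)
sp=lambda x,y:(175+(x+.5)/10-.5,160+(y+.5)/10-.5)
q1=ray("scene",*sp(482-330,165),.065);q2=ray("scene",*sp(610-330,70),.065);print(q1,q2,np.linalg.norm(q1-q2),(q1+q2)/2)
d=a-b;ang=np.arctan2(d[1],d[0]);print('x dir deg',np.degrees(ang))
rel([.56,-.32,.2],down(ang+np.pi/2));rel([.56,-.32,.2],down(ang-np.pi/2))
E
```

```text
[ 0.65904965 -0.34957136  0.03      ] [ 0.53939637 -0.39049496  0.03      ] 0.12645809820069454 [ 0.59922301 -0.37003316  0.03      ]
[ 0.6321689 -0.357001   0.065    ] [ 0.56966371 -0.38017365  0.065     ] 0.06666236838861632 [ 0.60091631 -0.36858732  0.065     ]
[ 0.63775212 -0.34647979  0.065     ] [ 0.57442323 -0.37195814  0.065     ] 0.06826195269475842 [ 0.60608767 -0.35921897  0.065     ]
x dir deg 18.881620169189887
shift units [ 5.636 -2.352  0.175] turn units [0.    0.002 1.967]
shift units [ 5.636 -2.352  0.175] turn units [-0.001  0.    -0.033]
```

>>> send_rows --motion '[[[0.49, -0.14, 0, 0, 0, 0, 1], [0.98, -0.28, 0, 0, 0, -0.035, 1], [0.98, -0.28, 0, 0, 0, -0.035, 1]]]'

```text
t: 0.35
position: [0.2566, -0.5765, 0.2142]
tcp_rot: [[0.941, 0.339, 0.005], [0.339, -0.941, 0.004], [0.006, -0.002, -1.0]]
wrist_force: [0.9, 1.0, 0.7]
opening: 0.0923
grasp_force: 0.0
```

>>> send_rows --motion '[[[0.49, -0.12, 0, 0, 0, 0, 1], [0.98, -0.24, 0, 0, 0, 0, 1]]]'

```text
t: 0.52
position: [0.314, -0.5387, 0.2141]
tcp_rot: [[0.947, 0.322, -0.001], [0.322, -0.947, -0.0], [-0.001, -0.0, -1.0]]
wrist_force: [1.8, -0.5, 0.9]
opening: 0.0918
grasp_force: 0.0
```

>>> send_rows --motion '[[[0.49, -0.12, 0, 0, 0, 0, 1], [0.98, -0.24, 0, 0, 0, 0, 1]]]'

```text
t: 0.68
position: [0.3842, -0.4933, 0.2143]
tcp_rot: [[0.945, 0.326, -0.0], [0.326, -0.945, 0.0], [-0.0, -0.001, -1.0]]
wrist_force: [0.5, -0.2, -0.1]
opening: 0.0921
grasp_force: 0.0
```

>>> send_rows --motion '[[[0.49, -0.12, 0, 0, 0, 0, 1], [0.98, -0.24, 0, 0, 0, 0, 1]]]'

```text
t: 0.85
position: [0.4522, -0.4494, 0.2143]
tcp_rot: [[0.945, 0.327, -0.0], [0.327, -0.945, 0.0], [-0.0, -0.001, -1.0]]
wrist_force: [0.5, -0.1, -0.2]
opening: 0.092
grasp_force: 0.0
```

>>> send_rows --motion '[[[0.49, -0.12, 0, 0, 0, 0, 1], [0.98, -0.24, 0, 0, 0, 0, 1]]]'

```text
t: 1.02
position: [0.52, -0.4057, 0.2143]
tcp_rot: [[0.945, 0.327, -0.001], [0.327, -0.945, 0.0], [-0.0, -0.001, -1.0]]
wrist_force: [1.1, 0.3, -0.4]
opening: 0.0919
grasp_force: 0.0
```

>>> send_rows --motion '[[[0.49, -0.12, 0, 0, 0, 0, 1], [0.98, -0.24, 0, 0, 0, 0, 1], [0.98, -0.24, 0, 0, 0, 0, 1], [0.98, -0.24, 0, 0, 0, 0, 1]]]'

```text
t: 1.35
position: [0.5888, -0.3599, 0.2135]
tcp_rot: [[0.943, 0.332, -0.0], [0.332, -0.943, 0.002], [0.0, -0.002, -1.0]]
wrist_force: [-0.6, -0.9, -0.9]
opening: 0.0915
grasp_force: 0.0
```

```bash
python3 - <<'E'
from h import *
s=read_state();print(s['t'],s['position'],np.round(s['tcp_rot'],3).tolist())
c=get_calibration("wrist");im=get_image("wrist");cv2.imwrite("pics/w1.png",im[:,:,::-1]);np.save("w1.npy",c['camera_from_world']);print(c['fx'],c['cx'],c['cy'])
print(np.round(c['camera_from_world'],3).tolist())
E
```

```text
1.35 [ 0.58879846 -0.35987633  0.21354836] [[0.943, 0.332, -0.0], [0.332, -0.943, 0.002], [0.0, -0.002, -1.0]]
268.1221121565259 255.46682790355274 192.73969202690637
[[0.332, -0.943, -0.001, -0.534], [-0.91, -0.321, 0.262, 0.392], [-0.247, -0.086, -0.965, 0.504], [0.0, 0.0, 0.0, 1.0]]
```

View pics/w1.png

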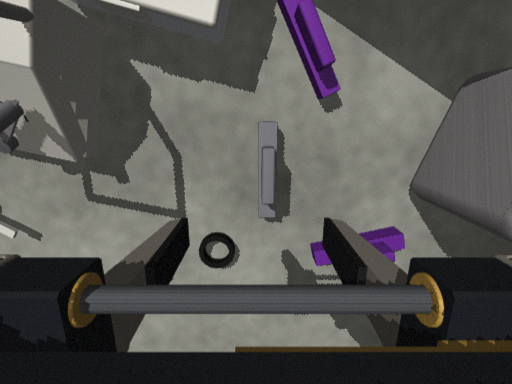

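The wrist view shows the grey scraper's block top from px (268,122) to (267,217) and its rib top at about x 262–274. The collar, at (217,250), is close to the left finger's path.

```bash
python3 - <<'E'
from h import *
im=cv2.imread("pics/w1.png")
g=cv2.cvtColor(im,cv2.COLOR_BGR2GRAY)
for v in (130,140,160,175,190,212):print(v,g[v,252:284].tolist())
for u in (268,):print(u,g[112:228,u].tolist())
a=ray("wrist",268,121.5,.03);b=ray("wrist",267,217,.03);print(a,b,np.linalg.norm(a-b),(a+b)/2,np.degrees(np.arctan2(*(a-b)[1::-1])))
print('collar',ray("wrist",217,250,.009))
E
```

```text
130 [125, 122, 122, 120, 122, 119, 106, 119, 124, 118, 122, 120, 122, 120, 124, 120, 120, 122, 118, 119, 121, 119, 119, 119, 118, 59, 59, 66, 74, 128, 132, 134]
140 [127, 127, 127, 132, 127, 127, 105, 122, 123, 125, 117, 119, 122, 120, 119, 119, 118, 119, 118, 117, 120, 118, 117, 119, 116, 68, 61, 66, 64, 60, 60, 72]
160 [122, 119, 123, 124, 121, 121, 102, 120, 120, 101, 85, 114, 120, 119, 118, 121, 116, 115, 120, 116, 116, 104, 79, 48, 54, 63, 62, 63, 61, 64, 64, 69]
175 [121, 119, 120, 121, 121, 121, 99, 121, 117, 80, 97, 114, 116, 118, 117, 118, 119, 115, 115, 115, 117, 96, 71, 52, 49, 54, 59, 60, 56, 58, 56, 60]
190 [118, 119, 116, 118, 122, 116, 103, 121, 116, 88, 98, 114, 119, 116, 115, 115, 114, 117, 115, 115, 114, 87, 61, 55, 54, 59, 60, 59, 61, 63, 57, 55]
212 [124, 121, 123, 125, 126, 122, 106, 118, 116, 117, 113, 116, 117, 115, 119, 116, 113, 119, 120, 115, 115, 117, 112, 71, 59, 63, 60, 61, 61, 62, 67, 62]
268 [131, 130, 131, 128, 132, 128, 125, 127, 124, 96, 111, 120, 122, 118, 121, 119, 120, 120, 120, 119, 122, 122, 121, 119, 121, 114, 119, 117, 118, 124, 119, 118, 118, 107, 84, 77, 98, 117, 117, 118, 120, 120, 119, 123, 119, 118, 119, 120, 116, 117, 118, 116, 119, 117, 119, 120, 117, 118, 117, 119, 118, 118, 119, 119, 117, 119, 117, 118, 116, 117, 114, 115, 115, 117, 119, 114, 119, 113, 114, 118, 113, 114, 114, 116, 112, 116, 113, 115, 118, 115, 117, 86, 60, 63, 99, 116, 122, 116, 117, 115, 113, 117, 116, 110, 118, 75, 60, 62, 62, 69, 115, 127, 125, 127, 127, 132]
[ 0.65989831 -0.35318999  0.03      ] [ 0.53771232 -0.39589996  0.03      ] 0.12943553951418812 [ 0.59880531 -0.37454498  0.03      ] 19.26701302194194
collar [ 0.45459697 -0.34502362  0.009     ]
```

>>> send_rows --motion '[[[0.06, 0.214, 0.5, 0, 0, 0, 1], [0.06, 0.214, 1.0, 0, 0, 0, 1], [0.06, 0.214, 1.0, 0, 0, 0, 1]]]'

```text
t: 1.65
position: [0.5899, -0.3782, 0.1258]
tcp_rot: [[0.946, 0.323, -0.014], [0.323, -0.946, 0.006], [-0.011, -0.01, -1.0]]
wrist_force: [-1.8, -0.1, -1.8]
opening: 0.0919
grasp_force: 0.0
```

>>> send_rows --motion '[[[0, 0, 0.4, 0, 0, 0, 0.6], [0, 0, 0.8, 0, 0, 0, 0.3], [0, 0, 0.8, 0, 0, 0, 0.3], [0, 0, 0.8, 0, 0, 0, 0.3]]]'

```text
t: 1.98
position: [0.595, -0.3785, 0.0705]
tcp_rot: [[0.946, 0.325, -0.003], [0.325, -0.946, 0.001], [-0.002, -0.002, -1.0]]
wrist_force: [0.2, -0.6, 0.1]
opening: 0.0674
grasp_force: 0.0
```

```bash
python3 - <<'E'
from h import *
s=read_state();print(s['t'],s['position'],s['opening'])
rel([.599,-.3745,.0345],down(np.radians(19.3-90)))
E
```

```text
1.9833 [ 0.59504393 -0.37847822  0.0705198 ] 0.06737815125366006
shift units [ 0.064 -0.03   0.45 ] turn units [-0.001  0.001 -0.004]
```

>>> send_rows --motion '[[[0.06, -0.03, 0.22, 0, 0, 0, 0.3], [0.06, -0.03, 0.44, 0, 0, 0, 0.3], [0.06, -0.03, 0.44, 0, 0, 0, 0.3], [0.06, -0.03, 0.44, 0, 0, 0, 0.3]]]'

```text
t: 2.32
position: [0.6009, -0.375, 0.0376]
tcp_rot: [[0.945, 0.326, 0.001], [0.326, -0.945, -0.001], [0.001, 0.001, -1.0]]
wrist_force: [0.1, -0.3, 0.6]
opening: 0.0596
grasp_force: 0.0
```

```bash
python3 - <<'E'
from h import *
s=read_state();print(s['t'],s['position'],s['opening'])
rel([.599,-.3745,.0345],down(np.radians(19.3-90)))
im=get_image("wrist");cv2.imwrite("pics/w2.png",im[:,:,::-1])
for z,h in((.03,65),(.065,35)):
  for sx in(1,-1):
    d=np.array([np.cos(np.radians(19.3)),np.sin(np.radians(19.3))])*h/1000*sx
    print(proj("wrist",[.599+d[0],-.3745+d[1],z]).round())
E
```

```text
2.3167 [ 0.6008923  -0.37496732  0.03761277] 0.05962843416960651
shift units [-0.02  -0.013  0.039] turn units [ 0.001 -0.    -0.003]
[254. 138.]
[255. 308.]
[254. 197.]
[254. 304.]
```

View pics/w2.png

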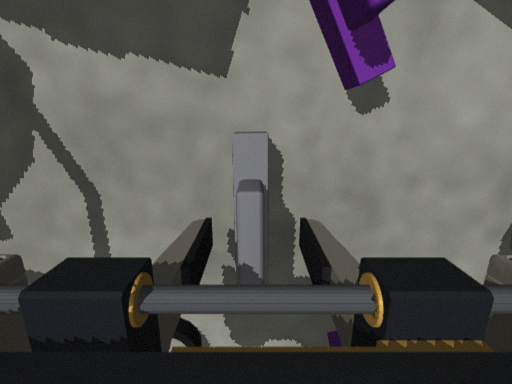

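The rib (px x≈251) sits between the fingers, so I'll close and lift.

>>> send_rows --motion '[[[0, -0.03, 0.03, 0, 0, 0, 0.3], [0, -0.03, 0.03, 0, 0, 0, -1], [0, -0.03, 0.03, 0, 0, 0, -1], [0, -0.03, 0.03, 0, 0, 0, -1], [0, -0.03, 0.03, 0, 0, 0, -1]]]'

```text
t: 2.78
position: [0.5999, -0.3719, 0.0334]
tcp_rot: [[0.945, 0.327, 0.0], [0.327, -0.945, -0.0], [0.0, 0.0, -1.0]]
wrist_force: [-0.7, -0.5, -0.7]
opening: 0.0352
grasp_force: 0.0
```

>>> send_rows --motion '[[[0, 0, 0, 0, 0, 0, -1], [0, 0, 0, 0, 0, 0, -1], [0, 0, 0, 0, 0, 0, -1], [0, 0, 0, 0, 0, 0, -1]]]'

```text
t: 3.12
position: [0.5997, -0.3718, 0.0329]
tcp_rot: [[0.945, 0.327, -0.0], [0.327, -0.945, -0.0], [-0.0, -0.0, -1.0]]
wrist_force: [0.8, -0.0, 0.2]
opening: 0.0162
grasp_force: 30.0
```

```bash
python3 - <<'E'
from h import *
s=read_state();print(s['t'],s['position'],s['opening'],s['grasp_force'])
E
```

```text
3.1167 [ 0.59967938 -0.37183093  0.03289252] 0.01618104321148578 29.990821480751038
```

>>> send_rows --motion '[[[0, 0, -0.4, 0, 0, 0, -1], [0, 0, -0.9, 0, 0, 0, -1]]]'

```text
t: 3.28
position: [0.5966, -0.3701, 0.101]
tcp_rot: [[0.945, 0.327, -0.008], [0.327, -0.945, 0.005], [-0.006, -0.007, -1.0]]
wrist_force: [0.2, -0.2, -0.1]
opening: 0.016
grasp_force: 30.0
```

>>> send_rows --motion '[[[0, 0, -0.45, 0, 0, 0, -1], [0, 0, -0.9, 0, 0, 0, -1]]]'

```text
t: 3.45
position: [0.5993, -0.3716, 0.1781]
tcp_rot: [[0.945, 0.327, -0.001], [0.327, -0.945, 0.001], [-0.001, -0.001, -1.0]]
wrist_force: [0.7, 0.1, -1.1]
opening: 0.0162
grasp_force: 30.0
```

>>> send_rows --motion '[[[0, 0, -0.45, 0, 0, 0, -1], [0, 0, -0.9, 0, 0, 0, -1]]]'

```text
t: 3.62
position: [0.5993, -0.3715, 0.2505]
tcp_rot: [[0.945, 0.327, -0.001], [0.327, -0.945, 0.0], [-0.0, -0.001, -1.0]]
wrist_force: [0.9, -0.5, -2.1]
opening: 0.0154
grasp_force: 30.0
```

>>> send_rows --motion '[[[0, 0, -0.45, 0, 0, 0.06, -1], [0, 0, -0.9, 0, 0, 0.128, -1], [0, 0, -0.9, 0, 0, 0.128, -1], [0, 0, -0.9, 0, 0, 0.128, -1]]]'

```text
t: 3.95
position: [0.6006, -0.3722, 0.3237]
tcp_rot: [[0.991, 0.132, 0.004], [0.132, -0.991, -0.003], [0.004, 0.003, -1.0]]
wrist_force: [0.4, 0.6, -1.5]
opening: 0.0158
grasp_force: 30.0
```

```bash
python3 - <<'E'
from h import *
s=read_state();print(s['t'],s['position'],s['opening'],s['grasp_force'],s['wrist_force'])
p,_,P,_=fitwarmer();print(P(p,(0,70,0)),np.degrees(p[2]))
t=P(p,(0,70,0));t[2]=.32
rel(t,down(p[2]-np.pi/2))
E
```

```text
3.95 [ 0.60058789 -0.37215322  0.32369601] 0.0158352402156846 29.990337789058685 [ 0.40177917  0.5693511  -1.47464953]
[0.58191956 0.13865915 0.        ] 7.55711899228296
shift units [ 0.611 -6.36   0.029] turn units [ 0.002 -0.002  0.   ]
```

>>> send_rows --motion '[[[0.05, -0.45, 0, 0, 0, 0, -1], [0.09, -0.91, 0, 0, 0, 0, -1]]]'

```text
t: 4.12
position: [0.5954, -0.3001, 0.3179]
tcp_rot: [[0.992, 0.127, -0.004], [0.127, -0.992, 0.001], [-0.004, -0.001, -1.0]]
wrist_force: [-0.2, 0.8, -1.5]
opening: 0.0156
grasp_force: 30.0
```

>>> send_rows --motion '[[[0.05, -0.45, 0, 0, 0, 0, -1], [0.09, -0.91, 0, 0, 0, 0, -1]]]'

```text
t: 4.28
position: [0.5935, -0.2238, 0.3183]
tcp_rot: [[0.991, 0.132, -0.004], [0.132, -0.991, 0.001], [-0.004, -0.002, -1.0]]
wrist_force: [1.2, 0.3, -0.5]
opening: 0.016
grasp_force: 30.0
```

>>> send_rows --motion '[[[0.05, -0.45, 0, 0, 0, 0, -1], [0.09, -0.91, 0, 0, 0, 0, -1]]]'

```text
t: 4.45
position: [0.5911, -0.1506, 0.3186]
tcp_rot: [[0.991, 0.132, -0.004], [0.132, -0.991, 0.001], [-0.004, -0.001, -1.0]]
wrist_force: [0.9, 0.0, -1.4]
opening: 0.016
grasp_force: 30.0
```

>>> send_rows --motion '[[[0.05, -0.45, 0, 0, 0, 0, -1], [0.09, -0.91, 0, 0, 0, 0, -1]]]'

```text
t: 4.62
position: [0.5886, -0.0777, 0.3187]
tcp_rot: [[0.991, 0.132, -0.004], [0.132, -0.991, 0.0], [-0.004, -0.001, -1.0]]
wrist_force: [1.2, 0.2, -1.0]
opening: 0.0156
grasp_force: 30.0
```

>>> send_rows --motion '[[[0.05, -0.45, 0, 0, 0, 0, -1], [0.09, -0.91, 0, 0, 0, 0, -1]]]'

```text
t: 4.78
position: [0.5862, -0.0047, 0.3188]
tcp_rot: [[0.991, 0.132, -0.004], [0.132, -0.991, -0.0], [-0.004, -0.0, -1.0]]
wrist_force: [-0.1, -0.2, -1.5]
opening: 0.0156
grasp_force: 30.0
```

>>> send_rows --motion '[[[0.05, -0.45, 0, 0, 0, 0, -1], [0.09, -0.91, 0, 0, 0, 0, -1]]]'

```text
t: 4.95
position: [0.5838, 0.0683, 0.3188]
tcp_rot: [[0.991, 0.132, -0.004], [0.132, -0.991, -0.001], [-0.004, 0.0, -1.0]]
wrist_force: [0.0, -0.2, -1.4]
opening: 0.0156
grasp_force: 30.0
```

>>> send_rows --motion '[[[0.05, -0.45, 0, 0, 0, 0, -1], [0.07, -0.9, 0, 0, 0, 0, -1], [0.07, -0.9, 0, 0, 0, 0, -1], [0.07, -0.9, 0, 0, 0, 0, -1], [0.07, -0.9, 0, 0, 0, 0, -1]]]'

```text
t: 5.37
position: [0.5807, 0.1382, 0.3192]
tcp_rot: [[0.991, 0.132, -0.003], [0.132, -0.991, -0.001], [-0.003, 0.001, -1.0]]
wrist_force: [0.8, -1.6, -0.7]
opening: 0.0157
grasp_force: 30.0
```

```bash
python3 - <<'E'
from h import *
s=read_state();print(s['t'],s['position'],s['opening'],s['grasp_force'])
p,_,P,_=fitwarmer()
t=P(p,(0,70,0));t[2]=.075
rel(t,down(p[2]-np.pi/2))
im=get_image("wrist");blobs("wrist",im,(5,80,80),(20,255,255),.045,20)
for w in((75,20,40),(-75,20,40),(75,180,40),(-75,180,40),(90,270,30)):
    q=proj("wrist",P(p,w)).round().astype(int);print(w,q);cv2.circle(im,tuple(map(int,q)),3,(255,0,0),1)
cv2.imwrite("pics/w3.png",im[:,:,::-1])
E
```

```text
5.3667 [0.58067121 0.13817014 0.3191799 ] 0.015671504228588824 29.989993572235107
shift units [ 0.026 -0.007  3.052] turn units [0.001 0.002 0.   ]
wrist 213.5 298.0 75.0 ((213.36065673828125, 298.46722412109375), (3.789891481399536, 49.14054870605469), 2.935673475265503) [0.3154 0.1842 0.045 ]
wrist 295.9 299.9 238.5 ((295.76373291015625, 299.4927062988281), (53.11840057373047, 8.55225658416748), 88.40885925292969) [0.3315 0.026  0.045 ]
wrist 232.8 187.3 85.5 ((233.3076629638672, 187.0384521484375), (8.875203132629395, 12.480754852294922), 33.690067291259766) [0.5387 0.1711 0.045 ]
wrist 228.5 164.0 96.0 ((228.4038543701172, 164.0192413330078), (10.394155502319336, 10.982503890991211), 78.69007110595703) [0.5777 0.1825 0.045 ]
wrist 223.5 139.5 93.0 ((223.50001525878906, 139.50001525878906), (12.969194412231445, 8.497057914733887), 26.56505012512207) [0.6166 0.1947 0.045 ]
(75, 20, 40) [286 118]
(-75, 20, 40) [283 207]
(75, 180, 40) [187 118]
(-75, 180, 40) [193 207]
(90, 270, 30) [132 109]
```

View pics/w3.png

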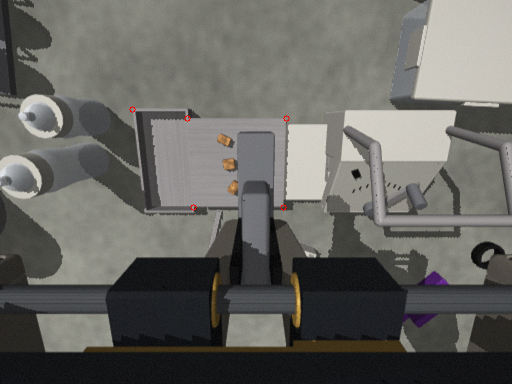

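The wrist view matches the projected warmer corners. The biscuits are at (224,140), (229,164) and (233,187), left of the block. The bottles stand left of the tray, so I'll check their clearance.

>>> send_rows --motion '[[[0.02, 0, 0.45, 0, 0, 0, -1], [0.02, 0, 0.9, 0, 0, 0, -1]]]'

```text
t: 5.58
position: [0.5848, 0.1375, 0.2498]
tcp_rot: [[0.992, 0.128, 0.005], [0.128, -0.992, 0.0], [0.005, 0.0, -1.0]]
wrist_force: [0.6, -0.0, -3.4]
opening: 0.0159
grasp_force: 30.0
```

>>> send_rows --motion '[[[0, 0, 0.45, 0, 0, 0, -1], [0, 0, 0.9, 0, 0, 0, -1]]]'

```text
t: 5.75
position: [0.583, 0.1367, 0.1753]
tcp_rot: [[0.992, 0.128, 0.0], [0.128, -0.992, -0.001], [0.0, 0.001, -1.0]]
wrist_force: [1.0, 0.7, -2.1]
opening: 0.0155
grasp_force: 30.0
```

>>> send_rows --motion '[[[0, 0, 0.4, 0, 0, 0, -1], [0, 0, 0.8, 0, 0, 0, -1], [0, 0, 0.8, 0, 0, 0, -1], [0, 0, 0.8, 0, 0, 0, -1]]]'

```text
t: 6.08
position: [0.582, 0.1372, 0.1115]
tcp_rot: [[0.992, 0.129, -0.004], [0.129, -0.992, -0.001], [-0.004, 0.001, -1.0]]
wrist_force: [0.8, 0.0, 0.2]
opening: 0.0159
grasp_force: 30.0
```

```bash
python3 - <<'E'
from h import *
s=read_state();print(s['t'],s['position'],s['opening'],s['grasp_force'],s['wrist_force'])
p,_,P,_=fitwarmer()
t=P(p,(0,70,0));t[2]=.0745
rel(t,down(p[2]-np.pi/2))
c,s_=np.cos(p[2]),np.sin(p[2])
for n,u,v in(("top",101,200),("top",108,177),("scene",371,331),("scene",403,300)):
    for z in(.153,.193):
        q=ray(n,u,v,z)-[p[0],p[1],0];print(n,u,z,(q[0]*c+q[1]*s_).round(3),(-q[0]*s_+q[1]*c).round(3))
E
```

```text
6.0833 [0.58197327 0.1372201  0.11152869] 0.0158564041376682 29.99020367860794 [0.78687039 0.04315749 0.20351424]
shift units [ 0.004 -0.018  0.463] turn units [ 0.001  0.003 -0.001]
top 101 0.153 0.006 0.365
top 101 0.193 0.001 0.348
top 108 0.153 0.072 0.338
top 108 0.193 0.065 0.322
scene 371 0.153 0.096 0.355
scene 371 0.193 0.122 0.363
scene 403 0.153 -0.011 0.36
scene 403 0.193 0.022 0.369
```

>>> send_rows --motion '[[[0, -0.02, 0.25, 0, 0, 0, -1], [0, -0.02, 0.45, 0, 0, 0, -1], [0, -0.02, 0.45, 0, 0, 0, -1], [0, -0.02, 0.45, 0, 0, 0, -1]]]'

```text
t: 6.42
position: [0.5838, 0.1404, 0.0787]
tcp_rot: [[0.991, 0.13, 0.002], [0.13, -0.991, 0.0], [0.002, 0.0, -1.0]]
wrist_force: [-0.0, 0.7, -0.1]
opening: 0.0159
grasp_force: 30.0
```

>>> send_rows --motion '[[[0, -0.07, 0, 0, 0, 0, -1], [0, -0.14, 0, 0, 0, 0, -1], [0, -0.21, 0, 0, 0, 0, -1], [0, -0.28, 0, 0, 0, 0, -1]]]'

```text
t: 6.75
position: [0.5802, 0.1641, 0.0781]
tcp_rot: [[0.991, 0.132, 0.002], [0.132, -0.991, 0.001], [0.002, -0.0, -1.0]]
wrist_force: [0.2, -0.7, -1.1]
opening: 0.016
grasp_force: 30.0
```

```bash
python3 - <<'E'
from h import *
s=read_state();print(s['t'],s['position'],s['opening'],s['grasp_force'],s['wrist_force'])
p,_,P,_=fitwarmer()
t=P(p,(0,174,0));t[2]=.0745
rel(t,down(p[2]-np.pi/2))
im=get_image("wrist");blobs("wrist",im,(5,80,80),(20,255,255),.045,20)
E
```

```text
6.75 [0.58016923 0.16412809 0.07805346] 0.01600802981506812 29.988661408424377 [ 0.22396417 -0.65910455 -1.08245488]
shift units [-0.02  -0.982  0.045] turn units [-0.    -0.001  0.   ]
wrist 214.5 281.9 21.0 ((214.5, 281.0), (3.0, 12.0), 0.0) [0.5148 0.1934 0.045 ]
wrist 296.0 300.4 240.5 ((295.439697265625, 299.9741516113281), (52.262603759765625, 8.867025375366211), 86.633544921875) [0.506  0.1205 0.045 ]
wrist 226.6 212.9 356.5 ((227.5, 214.5), (21.0, 21.0), 90.0) [0.5788 0.1897 0.045 ]
wrist 221.4 166.5 462.5 ((221.4741668701172, 166.56036376953125), (27.83696746826172, 18.776823043823242), 23.198591232299805) [0.6155 0.1976 0.045 ]
```

>>> send_rows --motion '[[[-0.01, -0.08, 0.04, 0, 0, 0, -1], [-0.02, -0.16, 0.04, 0, 0, 0, -1], [-0.02, -0.24, 0.04, 0, 0, 0, -1], [-0.02, -0.32, 0.04, 0, 0, 0, -1], [-0.02, -0.4, 0.04, 0, 0, 0, -1]]]'

```text
t: 7.22
position: [0.5737, 0.1954, 0.0736]
tcp_rot: [[0.991, 0.132, -0.0], [0.132, -0.991, 0.0], [-0.0, -0.0, -1.0]]
wrist_force: [-0.5, 0.2, -1.8]
opening: 0.0161
grasp_force: 30.0
```

>>> send_rows --motion '[[[0, -0.08, 0, 0, 0, 0, -1], [0, -0.16, 0, 0, 0, 0, -1], [0, -0.24, 0, 0, 0, 0, -1], [0, -0.32, 0, 0, 0, 0, -1], [0, -0.4, 0, 0, 0, 0, -1]]]'

```text
t: 7.63
position: [0.5697, 0.2269, 0.0737]
tcp_rot: [[0.991, 0.131, -0.0], [0.131, -0.991, -0.0], [-0.0, 0.0, -1.0]]
wrist_force: [0.7, -0.0, -1.5]
opening: 0.0157
grasp_force: 30.0
```

>>> send_rows --motion '[[[0, -0.08, 0, 0, 0, 0, -1], [0, -0.16, 0, 0, 0, 0, -1], [0, -0.18, 0, 0, 0, 0, -1], [0, -0.18, 0, 0, 0, 0, -1]]]'

```text
t: 7.97
position: [0.5676, 0.2415, 0.0738]
tcp_rot: [[0.991, 0.132, -0.0], [0.132, -0.991, 0.0], [0.0, -0.0, -1.0]]
wrist_force: [0.1, -0.6, -1.6]
opening: 0.0159
grasp_force: 30.0
```

```bash
python3 - <<'E'
from h import *
s=read_state();print(s['t'],s['position'],s['opening'],s['grasp_force'],s['wrist_force'])
p,_,P,_=fitwarmer()
t=P(p,(0,174,0));t[2]=.0745
rel(t,down(p[2]-np.pi/2))
im=get_image("wrist");cv2.imwrite("pics/w4.png",im[:,:,::-1]);print("wrist cams")
blobs("wrist",im,(5,80,80),(20,255,255),.01,20)
im=get_image("scene");cv2.imwrite("pics/s4.png",im[:,:,::-1]);blobs("scene",im,(5,80,80),(20,255,255),.01,5,(250,230,400,340))
im=get_image("top");cv2.imwrite("pics/t4.png",im[:,:,::-1]);blobs("top",im,(5,80,80),(20,255,255),.01,3,(140,160,240,230))
c,s_=np.cos(p[2]),np.sin(p[2])
E
```

```text
7.9667 [0.56762493 0.24146554 0.07376467] 0.015864670902645563 29.99017685651779 [ 0.09781838 -0.63437634 -1.58938733]
shift units [ 0.008 -0.003 -0.009] turn units [-0.    -0.     0.001]
wrist cams
wrist 213.6 299.9 100.0 ((213.77105712890625, 299.9527587890625), (4.458242893218994, 52.115318298339844), 2.2025978565216064) [0.4609 0.2702 0.01  ]
wrist 295.6 299.1 224.5 ((295.56591796875, 299.9693908691406), (54.13718032836914, 9.067842483520508), 86.90594482421875) [0.4728 0.1879 0.01  ]
wrist 230.1 203.8 200.5 ((230.0, 203.5), (21.0, 10.0), 90.0) [0.5648 0.2645 0.01  ]
wrist 209.0 164.6 339.0 ((208.5, 165.0), (16.0, 23.0), 90.0) [0.5982 0.2867 0.01  ]
scene 325.9 309.7 33.0 ((326.0000305175781, 309.5000305175781), (7.77817440032959, 4.949747085571289), 45.0) [0.5969 0.2869 0.01  ]
scene 328.6 295.9 24.5 ((328.5, 296.0), (6.0, 5.0), 90.0) [0.5633 0.2616 0.01  ]
scene 338.9 285.8 23.0 ((339.0000305175781, 285.5000305175781), (3.5355336666107178, 7.77817440032959), 45.0) [0.5198 0.2546 0.01  ]
```

>>> send_rows --motion '[[[0, -0.06, 0, 0, 0, 0, -1], [0, -0.12, 0, 0, 0, 0, -1], [0, -0.12, 0, 0, 0, 0, -1], [0, -0.12, 0, 0, 0, 0, -1]]]'

```text
t: 8.45
position: [0.5664, 0.2506, 0.0738]
tcp_rot: [[0.991, 0.132, -0.0], [0.132, -0.991, 0.0], [-0.0, -0.0, -1.0]]
wrist_force: [-0.2, 0.3, -1.0]
opening: 0.0156
grasp_force: 30.0
```

>>> send_rows --motion '[[[0, 0.5, 0, 0, 0, 0, -1], [0, 1, 0, 0, 0, 0, -1], [0, 1, -0.4, 0, 0, 0, -1], [0, 1, -0.9, 0, 0, 0, -1], [0, 1, -0.9, 0, 0, 0, -1]]]'

```text
t: 8.87
position: [0.5817, 0.1714, 0.1529]
tcp_rot: [[0.992, 0.129, 0.011], [0.129, -0.992, 0.003], [0.012, -0.002, -1.0]]
wrist_force: [1.8, 1.3, 0.5]
opening: 0.016
grasp_force: 30.0
```

```bash
python3 - <<'E'
from h import *
s=read_state();print(s['t'],s['position'],s['opening'],s['grasp_force'],s['wrist_force'])
im=get_image("wrist");cv2.imwrite("pics/w5.png",im[:,:,::-1])
blobs("wrist",im,(5,80,80),(20,255,255),.01,20)
im2=get_image("scene");blobs("scene",im2,(5,80,80),(20,255,255),.01,5,(250,230,400,340))
o=np.zeros((384,800,3),np.uint8);o[:,:512]=im[:,:,::-1];o[:288,512:]=cv2.resize(im2[265:325,290:350,::-1],(288,288),interpolation=cv2.INTER_CUBIC);cv2.imwrite("pics/c5.png",o)
p,_,P,_=fitwarmer();print('traymid',P(p,(0,225,0)),'plate L',P(p,(0,180,40)))
E
```

```text
8.8667 [0.58169661 0.17135119 0.15291532] 0.016048036369254802 29.990377128124237 [1.84291144 1.27484358 0.46147223]
wrist 213.5 296.7 72.5 ((213.32061767578125, 299.9464111328125), (3.72342848777771, 51.99177169799805), 2.6025619506835938) [0.4218 0.2078 0.01  ]
wrist 296.1 300.0 267.0 ((295.5426940917969, 299.4975280761719), (53.19892883300781, 9.070916175842285), 86.72950744628906) [0.4311 0.0977 0.01  ]
wrist 180.5 224.3 116.0 ((180.5, 224.0), (18.0, 7.0), 90.0) [0.5192 0.2578 0.01  ]
wrist 175.1 189.2 101.0 ((175.5, 189.0), (16.0, 9.0), 90.0) [0.5631 0.2668 0.01  ]
wrist 159.4 159.6 182.0 ((159.5, 159.5), (11.0, 17.0), 90.0) [0.5962 0.2869 0.01  ]
scene 325.9 309.7 33.0 ((326.0000305175781, 309.5000305175781), (7.77817440032959, 4.949747085571289), 45.0) [0.5969 0.2869 0.01  ]
scene 328.6 295.7 24.5 ((328.75, 295.75), (4.949747085571289, 7.071067810058594), 45.0) [0.563  0.2612 0.01  ]
scene 338.8 285.8 22.5 ((338.7500305175781, 285.7500305175781), (3.5355336666107178, 7.071067810058594), 45.0) [0.52   0.2546 0.01  ]
traymid [0.56153481 0.29231286 0.        ] plate L [0.56745296 0.24770371 0.04      ]
```

View pics/c5.png

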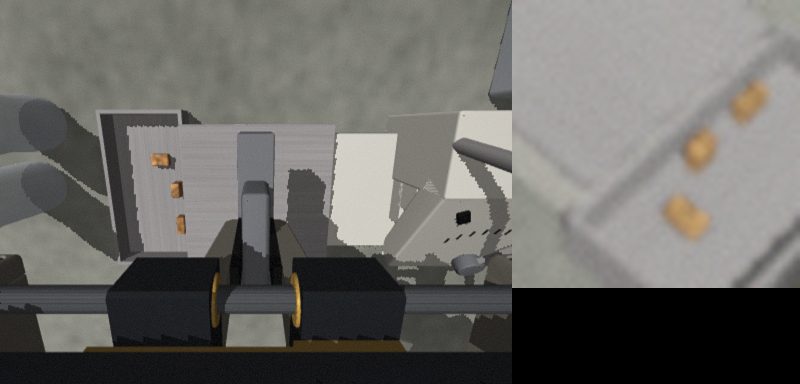

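All three biscuits lie in the crumb tray, at wrist px (160,160), (176,189) and (181,224), and the plate is bare. Next I'll return the scraper to its old free spot, going over the pod.

>>> send_rows --motion '[[[0, 0, -0.45, 0, 0, 0, -1], [0, 0, -0.95, 0, 0, 0, -1]]]'

```text
t: 9.13
position: [0.5741, 0.1697, 0.2183]
tcp_rot: [[0.991, 0.132, -0.009], [0.132, -0.991, -0.003], [-0.01, 0.002, -1.0]]
wrist_force: [1.8, -0.4, -0.1]
opening: 0.016
grasp_force: 30.0
```

>>> send_rows --motion '[[[0, 0, -0.5, 0, 0, 0, -1], [0, 0, -1, 0, 0, 0, -1]]]'

```text
t: 9.3
position: [0.576, 0.1706, 0.3016]
tcp_rot: [[0.991, 0.132, -0.003], [0.132, -0.991, -0.001], [-0.003, 0.001, -1.0]]
wrist_force: [1.0, -0.1, -1.8]
opening: 0.0155
grasp_force: 30.0
```

>>> send_rows --motion '[[[0, 0, -0.3, 0, 0, 0, -1], [0, 0, -0.3, 0, 0, 0, -1], [0, 0, -0.3, 0, 0, 0, -1]]]'

```text
t: 9.55
position: [0.5771, 0.171, 0.3256]
tcp_rot: [[0.991, 0.132, 0.0], [0.132, -0.991, -0.0], [0.0, 0.0, -1.0]]
wrist_force: [0.1, -0.2, -2.5]
opening: 0.0159
grasp_force: 30.0
```

```bash
python3 - <<'E'
from h import *
s=read_state();print(s['t'],s['position'],s['opening'],s['grasp_force'])
p,_,P,_=fitwarmer()
rel([.6,-.372,.325],down(p[2]-np.pi/2))
E
```

```text
9.55 [0.57706523 0.17096344 0.32558473] 0.015879012412697076 29.99012678861618
shift units [-0.61   6.766  0.008] turn units [ 0. -0.  0.]
```

>>> send_rows --motion '[[[-0.04, 0.49, 0, 0, 0, 0, -1], [-0.09, 0.97, 0, 0, 0, 0, -1]]]'

```text
t: 9.72
position: [0.5784, 0.0944, 0.3224]
tcp_rot: [[0.99, 0.137, -0.005], [0.137, -0.991, -0.0], [-0.005, -0.001, -1.0]]
wrist_force: [1.2, -1.2, -0.3]
opening: 0.0157
grasp_force: 30.0
```

>>> send_rows --motion '[[[-0.04, 0.49, 0, 0, 0, 0, -1], [-0.09, 0.97, 0, 0, 0, 0, -1]]]'

```text
t: 9.88
position: [0.5816, 0.0132, 0.3223]
tcp_rot: [[0.991, 0.132, -0.006], [0.132, -0.991, -0.001], [-0.006, -0.0, -1.0]]
wrist_force: [0.9, -0.7, -1.8]
opening: 0.0157
grasp_force: 30.0
```

>>> send_rows --motion '[[[-0.04, 0.49, 0, 0, 0, 0, -1], [-0.09, 0.97, 0, 0, 0, 0, -1]]]'

```text
t: 10.05
position: [0.5846, -0.0648, 0.3223]
tcp_rot: [[0.991, 0.131, -0.006], [0.131, -0.991, 0.0], [-0.006, -0.001, -1.0]]
wrist_force: [0.8, -0.5, -1.1]
opening: 0.0161
grasp_force: 30.0
```

>>> send_rows --motion '[[[-0.04, 0.49, 0, 0, 0, 0, -1], [-0.09, 0.97, 0, 0, 0, 0, -1]]]'

```text
t: 10.22
position: [0.5877, -0.1425, 0.3222]
tcp_rot: [[0.991, 0.131, -0.006], [0.131, -0.991, 0.001], [-0.005, -0.002, -1.0]]
wrist_force: [0.2, -0.1, -1.0]
opening: 0.0158
grasp_force: 30.0
```

>>> send_rows --motion '[[[-0.04, 0.49, 0, 0, 0, 0, -1], [-0.09, 0.97, 0, 0, 0, 0, -1]]]'

```text
t: 10.38
position: [0.5908, -0.2202, 0.3221]
tcp_rot: [[0.991, 0.131, -0.006], [0.131, -0.991, 0.001], [-0.005, -0.002, -1.0]]
wrist_force: [0.6, 0.1, -1.6]
opening: 0.0158
grasp_force: 30.0
```

>>> send_rows --motion '[[[-0.04, 0.49, 0, 0, 0, 0, -1], [-0.09, 0.97, 0, 0, 0, 0, -1]]]'

```text
t: 10.55
position: [0.594, -0.298, 0.3219]
tcp_rot: [[0.991, 0.131, -0.005], [0.131, -0.991, 0.002], [-0.005, -0.003, -1.0]]
wrist_force: [0.4, 0.1, -0.4]
opening: 0.0159
grasp_force: 30.0
```

>>> send_rows --motion '[[[-0.04, 0.49, 0, 0, 0, 0, -1], [-0.07, 0.94, 0, 0, 0, 0, -1], [-0.07, 0.94, 0, 0, 0, 0, -1]]]'

```text
t: 10.8
position: [0.5954, -0.3812, 0.3202]
tcp_rot: [[0.993, 0.12, -0.008], [0.12, -0.993, -0.003], [-0.009, 0.002, -1.0]]
wrist_force: [-1.9, -1.0, -1.3]
opening: 0.016
grasp_force: 30.0
```

>>> send_rows --motion '[[[0, 0, 0.48, 0, 0, 0, -1], [0, 0, 0.95, 0, 0, 0, -1]]]'

```text
t: 10.97
position: [0.5995, -0.3725, 0.2474]
tcp_rot: [[0.992, 0.13, -0.0], [0.13, -0.992, -0.0], [-0.0, 0.0, -1.0]]
wrist_force: [1.3, 0.1, -1.4]
opening: 0.0159
grasp_force: 30.0
```

>>> send_rows --motion '[[[0, 0, 0.48, 0, 0, 0, -1], [0, 0, 0.95, 0, 0, 0, -1]]]'

```text
t: 11.13
position: [0.5977, -0.3705, 0.1685]
tcp_rot: [[0.991, 0.131, -0.005], [0.131, -0.991, 0.002], [-0.004, -0.003, -1.0]]
wrist_force: [0.7, -0.5, -1.6]
opening: 0.0159
grasp_force: 30.0
```

>>> send_rows --motion '[[[0, 0, 0.4, 0, 0, 0, -1], [0, 0, 0.8, 0, 0, 0, -1], [0, 0, 0.8, 0, 0, 0, -1], [0, 0, 0.8, 0, 0, 0, -1], [0, 0, 0.8, 0, 0, 0, -1]]]'

```text
t: 11.55
position: [0.6001, -0.3717, 0.1101]
tcp_rot: [[0.991, 0.132, 0.0], [0.132, -0.991, -0.0], [0.0, 0.0, -1.0]]
wrist_force: [0.1, -0.7, -1.5]
opening: 0.0157
grasp_force: 30.0
```

```bash
python3 - <<'E'
from h import *
s=read_state();print(s['t'],s['position'],s['opening'],s['grasp_force'])
p,_,P,_=fitwarmer()
rel([.6,-.372,.034],down(p[2]-np.pi/2))
E
```

```text
11.55 [ 0.60007545 -0.37172772  0.11009586] 0.015744590349459305 29.990240335464478
shift units [-0.001  0.003  0.951] turn units [ 0. -0. -0.]
```

>>> send_rows --motion '[[[0, 0, 0.3, 0, 0, 0, -1], [0, 0, 0.6, 0, 0, 0, -1], [0, 0, 0.85, 0, 0, 0, -1], [0, 0, 0.85, 0, 0, 0, -1], [0, 0, 0.85, 0, 0, 0, -1]]]'

```text
t: 11.97
position: [0.6003, -0.3721, 0.0431]
tcp_rot: [[0.991, 0.131, 0.001], [0.131, -0.991, -0.001], [0.001, 0.001, -1.0]]
wrist_force: [0.0, -0.0, -2.2]
opening: 0.0163
grasp_force: 30.0
```

>>> send_rows --motion '[[[0, 0, 0.05, 0, 0, 0, -1], [0, 0, 0.1, 0, 0, 0, -1], [0, 0, 0.12, 0, 0, 0, -1], [0, 0, 0.12, 0, 0, 0, -1], [0, 0, 0.12, 0, 0, 0, -1]]]'

```text
t: 12.38
position: [0.6002, -0.3721, 0.0329]
tcp_rot: [[0.991, 0.131, 0.001], [0.131, -0.991, -0.001], [0.001, 0.001, -1.0]]
wrist_force: [0.4, 0.1, 0.1]
opening: 0.0158
grasp_force: 30.0
```

>>> send_rows --motion '[[[0, 0, 0, 0, 0, 0, 0.2], [0, 0, 0, 0, 0, 0, 0.2], [0, 0, 0, 0, 0, 0, 0.2], [0, 0, 0, 0, 0, 0, 0.2], [0, 0, 0, 0, 0, 0, 0.2]]]'

```text
t: 12.8
position: [0.5997, -0.3718, 0.0322]
tcp_rot: [[0.991, 0.131, 0.0], [0.131, -0.991, -0.0], [0.0, 0.0, -1.0]]
wrist_force: [0.0, -0.2, -0.8]
opening: 0.0468
grasp_force: 0.0
```

>>> send_rows --motion '[[[0, 0, -0.2, 0, 0, 0, 0.2], [0, 0, -0.5, 0, 0, 0, 0.2], [0, 0, -1, 0, 0, 0, 0.2]]]'

```text
t: 13.05
position: [0.5973, -0.3705, 0.11]
tcp_rot: [[0.991, 0.131, -0.006], [0.131, -0.991, 0.004], [-0.006, -0.004, -1.0]]
wrist_force: [0.4, -0.9, -0.3]
opening: 0.0553
grasp_force: 0.0
```

>>> send_rows --motion '[[[0, 0, -0.5, 0, 0, 0, 0.2], [0, 0, -1, 0, 0, 0, 0.2], [0, 0, -1, 0, 0, 0, 0.2], [0, 0, -1, 0, 0, 0, 0.2]]]'

```text
t: 13.38
position: [0.6015, -0.3728, 0.1973]
tcp_rot: [[0.991, 0.131, 0.007], [0.131, -0.991, -0.004], [0.006, 0.005, -1.0]]
wrist_force: [0.4, 0.2, -0.1]
opening: 0.0554
grasp_force: 0.0
```

```bash
python3 - <<'E'
from h import *
s=read_state();print(s['t'],s['position'],s['opening'],s['grasp_force'],s['qpos'])
im=get_image("wrist");cv2.imwrite("pics/w6.png",im[:,:,::-1]);g=cv2.cvtColor(im,cv2.COLOR_RGB2GRAY)
for sx in(65,-65):
  print(proj("wrist",[.603+.991*sx/1000,-.372+.132*sx/1000,.03]))
# column/row profiles of the block
print(g[100:260,256].tolist());print(g[175,200:310].tolist())
# frame for lever
p,_,P,_=fitwarmer();c,s_=np.cos(p[2]),np.sin(p[2]);Rw=np.array([[c,-s_,0],[s_,c,0],[0,0,1]])
th=np.radians(35);n=Rw@[-np.sin(th),0,np.cos(th)];up=Rw@[np.cos(th),0,np.sin(th)];left=Rw@[0,1,0]
print('n',n,'up',up,'left',left,'pivot',P(p,(-84,-125,82)))
E
```

```text
13.3833 [ 0.60151406 -0.37279589  0.19728249] 0.05541164534421296 0.0 [ 32.09468502  33.2299309   -4.53350926  83.83161036   2.81324196
  62.60578614 -55.43711953]
[255.98662902 125.62352416]
[256.00924759 225.81073741]
[149, 150, 149, 147, 148, 146, 151, 151, 148, 146, 147, 146, 149, 145, 146, 145, 143, 142, 146, 144, 145, 148, 146, 145, 145, 148, 143, 146, 122, 138, 136, 133, 131, 130, 133, 134, 132, 136, 133, 132, 131, 132, 131, 134, 128, 130, 131, 130, 130, 131, 131, 130, 129, 119, 82, 72, 77, 110, 126, 131, 130, 132, 127, 130, 131, 127, 132, 127, 126, 130, 132, 131, 131, 130, 128, 131, 131, 131, 129, 124, 129, 127, 125, 130, 129, 124, 126, 127, 128, 125, 128, 127, 125, 126, 126, 124, 129, 125, 126, 126, 127, 126, 125, 125, 124, 124, 126, 124, 123, 125, 123, 123, 120, 118, 96, 120, 127, 125, 128, 128, 129, 128, 124, 126, 123, 129, 126, 108, 128, 139, 140, 139, 141, 142, 144, 145, 146, 145, 145, 140, 144, 145, 147, 146, 149, 145, 151, 151, 154, 150, 152, 152, 151, 148, 146, 148, 146, 151, 151, 152]
[137, 137, 139, 135, 137, 139, 139, 138, 140, 142, 140, 142, 141, 142, 136, 141, 143, 138, 136, 134, 133, 132, 130, 132, 121, 127, 129, 127, 129, 129, 128, 134, 130, 132, 137, 133, 135, 134, 137, 135, 135, 135, 135, 132, 127, 129, 131, 116, 127, 130, 133, 128, 133, 127, 129, 129, 131, 128, 130, 112, 83, 60, 68, 71, 69, 69, 68, 70, 73, 69, 72, 68, 72, 72, 70, 72, 65, 66, 65, 65, 71, 68, 66, 70, 97, 132, 135, 134, 133, 132, 133, 132, 128, 130, 134, 128, 135, 135, 134, 136, 133, 134, 132, 135, 135, 136, 131, 136, 134, 133]
n [-0.56859449 -0.07543363  0.81915204] up [0.81203709 0.10773038 0.57357644] left [-0.13151451  0.99131425  0.        ] pivot [ 0.52429449 -0.06569435  0.082     ]
```

The scraper stands upright where it should: its ends at wrist px (256,128) and (256,227) match the prediction. Next I'll tilt the tool square to the panel and go around in front of the pod.

>>> send_rows --motion '[[[-0.15, 0, -0.2, 0, 0.078, 0, 0.2], [-0.35, 0, -0.4, 0, 0.156, 0, 0.2], [-0.55, 0, -0.6, 0, 0.234, 0, 0.2], [-0.75, 0, -0.8, 0, 0.312, 0, 0.2], [-0.95, 0, -0.9, 0, 0.389, 0, 0.2]]]'

```text
t: 13.85
position: [0.5258, -0.3817, 0.2631]
tcp_rot: [[0.823, 0.131, 0.552], [0.109, -0.991, 0.073], [0.557, -0.0, -0.83]]
wrist_force: [0.1, 0.7, -0.6]
opening: 0.0553
grasp_force: 0.0
```

>>> send_rows --motion '[[[-0.2, -0.1, 0.15, 0, 0, 0, 0.2], [-0.4, -0.2, 0.3, 0, 0, 0, 0.2], [-0.4, -0.2, 0.3, 0, 0, 0, 0.2]]]'

```text
t: 14.1
position: [0.5078, -0.3644, 0.2194]
tcp_rot: [[0.829, 0.132, 0.543], [0.104, -0.991, 0.081], [0.549, -0.011, -0.836]]
wrist_force: [0.2, -0.0, -0.0]
opening: 0.0554
grasp_force: 0.0
```

```bash
cat >> h.py <<'E'
def frame():
    p,_,P,_=fitwarmer();c,s_=np.cos(p[2]),np.sin(p[2]);Rw=np.array([[c,-s_,0],[s_,c,0],[0,0,1]])
    th=np.radians(35);n=Rw@[-np.sin(th),0,np.cos(th)];up=Rw@[np.cos(th),0,np.sin(th)];left=Rw@[0,1,0]
    return P(p,(-84,-125,82)),up,left,n,np.c_[up,-left,-n]
E
python3 - <<'E'
from h import *
s=read_state();print(s['t'],s['position'],s['qpos'].round(1) if hasattr(s['qpos'],'round') else s['qpos'])
pv,up,l,n,R=frame()
B=pv+.06*up-.015*l+.18*n;print(B);rel(B,R)
E
```

```text
14.1 [ 0.50775846 -0.3643906   0.21942027] [ 65.6  19.1 -23.1 112.5 -35.2  34.2 -10.8]
[ 0.47264242 -0.08767829  0.26386195]
shift units [ 0.301 -3.493 -0.421] turn units [-0.006  0.019 -0.004]
```

>>> send_rows --motion '[[[0.1, -0.44, -0.21, 0, 0.01, 0, 0.2], [0.1, -0.88, -0.42, 0, 0.02, 0, 0.2]]]'

```text
t: 14.27
position: [0.4922, -0.2979, 0.2565]
tcp_rot: [[0.808, 0.133, 0.574], [0.104, -0.991, 0.083], [0.58, -0.007, -0.814]]
wrist_force: [1.0, 1.5, 1.5]
opening: 0.0554
grasp_force: 0.0
```

>>> send_rows --motion '[[[0.05, -0.44, 0, 0, 0, 0, 0.2], [0.1, -0.88, 0, 0, 0, 0, 0.2]]]'

```text
t: 14.43
position: [0.4883, -0.2265, 0.2625]
tcp_rot: [[0.808, 0.133, 0.574], [0.106, -0.991, 0.08], [0.58, -0.003, -0.815]]
wrist_force: [0.3, 0.3, -0.2]
opening: 0.055
grasp_force: 0.0
```

>>> send_rows --motion '[[[0.05, -0.44, 0, 0, 0, 0, 0.2], [0.1, -0.88, 0, 0, 0, 0, 0.2]]]'

```text
t: 14.6
position: [0.4856, -0.155, 0.2672]
tcp_rot: [[0.808, 0.135, 0.574], [0.108, -0.991, 0.081], [0.58, -0.004, -0.815]]
wrist_force: [0.2, 0.1, 0.7]
opening: 0.0549
grasp_force: 0.0
```

>>> send_rows --motion '[[[0, -0.44, 0, 0, 0, 0, 0.2], [0, -0.86, 0, 0, 0, 0, 0.2], [0, -0.86, 0, 0, 0, 0, 0.2], [0, -0.86, 0, 0, 0, 0, 0.2], [0, -0.86, 0, 0, 0, 0, 0.2]]]'

```text
t: 15.02
position: [0.4768, -0.0891, 0.2677]
tcp_rot: [[0.807, 0.134, 0.575], [0.108, -0.991, 0.08], [0.58, -0.003, -0.814]]
wrist_force: [0.2, -0.8, -0.0]
opening: 0.0551
grasp_force: 0.0
```

```bash
python3 - <<'E'
from h import *
s=read_state();print(s['t'],s['position'],np.round(s['qpos'],1))
pv,up,l,n,R=frame()
B=pv+.06*up-.015*l+.18*n;rel(B,R)
im=get_image("wrist");np.save("w7T.npy",get_calibration("wrist")['camera_from_world']);
T=np.array(get_calibration("wrist")['camera_from_world']);o=-T[:3,:3].T@T[:3,3];print('cam up,l,n',(o-pv)@up,(o-pv)@l,(o-pv)@n)
for a,r,h in((0,0,0),(-.5,.07,15),(-.5,.07,0),(.5,.092,-26)):
    print(a,proj("wrist",pv+r*np.cos(a)*up+r*np.sin(a)*l+h/1000*n).round(1))
cv2.imwrite("pics/w7.png",im[:,:,::-1])
E
```

```text
15.0167 [ 0.47680901 -0.0890846   0.26770071] [ 57.7  -6.6 -38.  132.8 -46.   27.1 -26.6]
shift units [-0.068 -0.024  0.011] turn units [-0.002 -0.005  0.   ]
cam up,l,n 0.13781596037452004 -0.017197236159139734 0.35124968333670037
0 [243.9 224.3]
-0.5 [268.9 183.8]
-0.5 [268.4 181.4]
0.5 [212.9 164.1]
```

View pics/w7.png

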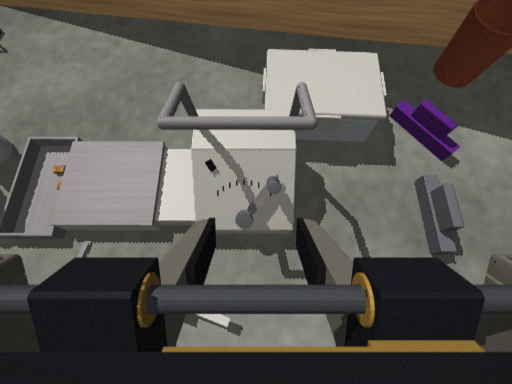

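The wrist view shows the knob top at (274,185), the pivot disc at (244,219) and the dark tab at (210,165). I'll measure these precisely.

```bash
cat >> h.py <<'E'
def panel(u,v,h):
    pv,up,l,n,R=frame();c=get_calibration("wrist");T=np.array(c['camera_from_world']);o=-T[:3,:3].T@T[:3,3]
    d=T[:3,:3].T@np.array([(u-c['cx'])/c['fx'],(v-c['cy'])/c['fy'],1.]);k=((pv+(h-.03)*n-o)@n)/(d@n);q=o+k*d-pv
    return np.array([q@up,q@l])
E
python3 - <<'E'
from h import *
im=cv2.imread("pics/w7.png");g=cv2.cvtColor(im,cv2.COLOR_BGR2GRAY)
x0,y0,x1,y1=198,152,222,176
m=np.zeros_like(g);m[y0:y1,x0:x1]=(g[y0:y1,x0:x1]<70)*255
M=cv2.moments(m,True);t=(M['m10']/M['m00'],M['m01']/M['m00']);q=panel(*t,.004);print('tab',t,M['m00'],q,np.hypot(*q),np.arctan2(q[1],q[0]))
rr=cv2.minAreaRect(cv2.findNonZero(m));print(rr)
r=cv2.resize(g[170:235,230:290],None,fx=1,fy=1)
for row in g[172:200:1,258:292]:print(' '.join(f'{v:3d}' for v in row))
E
```

```text
tab (210.42666666666668, 165.06666666666666) 75.0 [0.0793492  0.04765842] 0.0925614447052678 0.5408724906051843
((210.2692108154297, 165.15382385253906), (11.094003677368164, 6.933752536773682), 56.3099365234375)
154 156 157 153 154 157 157 157 156 161 157 155 157 154 155 157 157 155 155 161 157 153 156 156 157 158 155 154 157 156 153 155 161 156
157 154 157 158 158 156 154 159 158 152 156 154 155 157 158 154 157 157 153 158 159 152 156 158 156 153 157 155 157 154 160 156 154 153
156 157 156 154 153 156 155 157 158 154 158 157 159 154 157 158 158 156 145 138 152 160 159 156 155 157 155 156 154 158 156 155 154 156
158 154 156 155 158 153 155 152 162 158 157 156 155 154 145 143 144 148 120 114 127 155 157 156 156 155 157 157 154 158 157 157 155 158
157 159 153 158 155 156 155 158 158 159 157 143 120 114 111 107 103 108 100 104 118 148 155 159 157 156 159 154 155 156 159 157 159 155
157 155 156 158 155 158 156 156 156 154 135 109 100  99  90  91  85  83  74  86 139 154 159 158 157 154 156 157 155 159 157 155 156 154
155 158 154 154 156 154 153 156 155 139 109  93  98 100  99  91  88  77
[... 2220 characters left out ...]
 125 157 152 157 154
114 107 102 105 107 110 109 110 105 106 106  98  41  81 102 104 100 103 103 107 102 105 102 100 105 103 100 103 102 105 152 154 154 152
104 107 103 105 107 106 108 102 107 103 104 101  89  96 101 104 106 106 105 103 103 105 104 103 105 105 104 104 100 108 124 155 156 154
103 105 107 109 107 106 108 109 101 102 102 102 104 102 100 102 102 101 103 101 103 103 102 103 102 104 103 104 100 105 103 122 156 154
105 105 110 108 107 109 105 105 104 101 100 101 103 104 102 103 104 105 103 101 103 106 103  99 101 104 101 102 104 100 101 111 153 156
105 108 107 110 108 109 109 105 104 105 103 107 103 101 100 100 103 103 102 103 101 104 102 102 105 105 103 103 104 103 103 108 150 158
```

```bash
python3 - <<'E'
from h import *
for uv in((273.6,187.3),(274,188)):
    q=panel(*uv,.045);print('knob',q,np.hypot(*q),np.arctan2(q[1],q[0]))
print('pivot',panel(244,219,.015))
a=np.arctan2(q[1],q[0])
pv,up,l,n,R=frame();
for h in(.075,.016):rel(pv+.07*np.cos(a)*up+.07*np.sin(a)*l+(h-.03)*n,R)
E
```

```text
knob [ 0.05687438 -0.03965232] 0.06933254145080135 -0.6088383559159556
knob [ 0.05594587 -0.0401842 ] 0.06888185518458599 -0.622882325625719
pivot [0.00237193 0.00043805]
shift units [-0.119  0.298  1.696] turn units [-0.002 -0.005 -0.   ]
shift units [-0.125  0.3    2.433] turn units [-0.002 -0.005 -0.   ]
```

>>> send_rows --motion '[[[-0.12, 0.3, 0.3, 0, -0.005, 0, 0.2], [-0.12, 0.3, 0.6, 0, -0.005, 0, 0.2], [-0.12, 0.3, 0.85, 0, -0.005, 0, 0.2]]]'

```text
t: 15.32
position: [0.5115, -0.1111, 0.2051]
tcp_rot: [[0.813, 0.129, 0.568], [0.103, -0.992, 0.077], [0.574, -0.003, -0.819]]
wrist_force: [-0.3, -0.1, -0.4]
opening: 0.0553
grasp_force: 0.0
```

>>> send_rows --motion '[[[0, 0, 0.4, 0, 0, 0, 0.2], [0, 0, 0.8, 0, 0, 0, 0.2], [0, 0, 0.8, 0, 0, 0, 0.2], [0, 0, 0.8, 0, 0, 0, 0.2], [0, 0, 0.8, 0, 0, 0, 0.2]]]'

```text
t: 15.73
position: [0.5471, -0.1034, 0.1512]
tcp_rot: [[0.814, 0.142, 0.563], [0.117, -0.99, 0.08], [0.569, 0.001, -0.823]]
wrist_force: [-0.2, 1.1, -0.7]
opening: 0.0544
grasp_force: 0.0
```

```bash
python3 - <<'E'
from h import *
s=read_state();print(s['t'],s['position'],np.round(s['qpos'],1),s['opening'],s['wrist_force'])
pv,up,l,n,R=frame();a=-.615
rel(pv+.07*np.cos(a)*up+.07*np.sin(a)*l+(.016-.03)*n,R)
im=get_image("wrist");cv2.imwrite("pics/w8.png",im[:,:,::-1])
print(proj("wrist",pv+.07*np.cos(a)*up+.07*np.sin(a)*l+.015*n))
E
```

```text
15.7333 [ 0.54713991 -0.10336088  0.15120145] [ 32.2  14.4 -19.2 131.7 -73.7   8.5   4.3] 0.054417800997304054 [-0.21331605  1.14607403 -0.66480683]
shift units [0.042 0.005 0.756] turn units [-0.003  0.004  0.006]
[257.28578674 213.39847463]
```

View pics/w8.png

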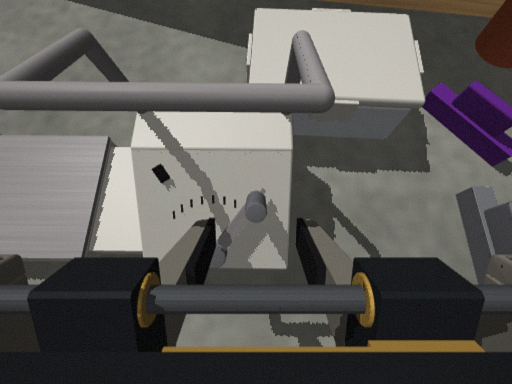

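The lever stands at about -0.615 with the knob top at px (256,205), and the tab is at about 0.54. But joints 5 and 6 are nearly at their limits. I'll fit a simple kinematic model to find a better arm posture before going on.

```bash
cat > kin.py <<'E'
from h import *
import itertools
from scipy.optimize import least_squares
S=[([71.62,26.786,-.665,91.828,.344,61.387,-3.226],[.17802,-.62454,.21363]),([32.09468502,33.2299309,-4.53350926,83.83161036,2.81324196,62.60578614,-55.43711953],[0.60151406,-0.37279589,0.19728249]),
([65.6,19.1,-23.1,112.5,-35.2,34.2,-10.8],[0.50775846,-0.3643906,0.21942027]),([57.7,-6.6,-38.,132.8,-46.,27.1,-26.6],[.47680901,-.0890846,.26770071]),([32.2,14.4,-19.2,131.7,-73.7,8.5,4.3],[0.54713991,-0.10336088,0.15120145])]
def fk(q,L,sg):
    q=np.array(q)*np.array(sg)
    R=Ro.from_euler('z',q[0],degrees=True);p=np.array([0,0,L[0]])
    R=R*Ro.from_euler('y',q[1],degrees=True)*Ro.from_euler('z',q[2],degrees=True);p=p+R.apply([L[4],0,L[1]])
    R=R*Ro.from_euler('y',q[3],degrees=True);p=p+R.apply([L[5],0,0])
    R=R*Ro.from_euler('z',q[4],degrees=True);p=p+R.apply([0,0,L[2]])
    R=R*Ro.from_euler('y',q[5],degrees=True);p=p+R.apply([L[6],0,L[3]])
    return p,(R*Ro.from_euler('z',q[6],degrees=True))
def fit():
    best=None
    for s in itertools.product([1,-1],repeat=2):
        sg=[-1,1,s[0],1,s[1],1,1]
        f=lambda L:np.concatenate([fk(q,L,sg)[0]-p for q,p in S])
        r=least_squares(f,[.36,.42,.4,.25,0,0,0])
        if best is None or r.cost<best[0]:best=(r.cost,r.x,sg,r.fun)
    return best
if __name__=="__main__":
    c,L,sg,f=fit();print(L.round(4),sg,(f*1000).round(1))
    s=read_state();p,R=fk(s['qpos'],L,sg);print(p,s['position'],'toolz',R.as_matrix()[:,2],np.array(s['tcp_rot'])[:,2])
    print((R.inv()*Ro.from_matrix(s['tcp_rot'])).as_rotvec(degrees=True))
    print((fk(S[1][0],L,sg)[1].inv()*Ro.from_matrix([[.991,.131,0],[.131,-.991,0],[0,0,-1]])).as_rotvec(degrees=True))
E
python3 kin.py
```

```text
[ 0.2115  0.5245  0.4256  0.2942 -0.0031 -0.0365 -0.0229] [-1, 1, -1, 1, -1, 1, 1] [31.1 11.7  1.4 13.8 28.2  0.1  1.5 -5.2  0.2  0.4  7.9  0.4 -1.4 -2.3
 -2.2]
[ 0.54565771 -0.10540731  0.15037837] [ 0.54740198 -0.10286036  0.15254763] toolz [ 0.5652366   0.08075754 -0.82096639] [ 0.5652366   0.08075754 -0.82096639]
[-1.38909768e-14 -3.29910698e-14  8.24807536e+01]
[  -0.41671635   -0.46644593 -159.11622138]
```

```bash
cat > kin.py <<'E'
from h import *
from scipy.optimize import least_squares
S=[([71.62,26.786,-.665,91.828,.344,61.387,-3.226],[.17802,-.62454,.21363]),([32.09468502,33.2299309,-4.53350926,83.83161036,2.81324196,62.60578614,-55.43711953],[0.60151406,-0.37279589,0.19728249]),
([65.6,19.1,-23.1,112.5,-35.2,34.2,-10.8],[0.50775846,-0.3643906,0.21942027]),([57.7,-6.6,-38.,132.8,-46.,27.1,-26.6],[.47680901,-.0890846,.26770071]),([32.2,14.4,-19.2,131.7,-73.7,8.5,4.3],[0.54713991,-0.10336088,0.15120145])]
sg=np.array([-1,1,-1,1,-1,1,-1.])
lo=np.array([-144.91,-17.63,-89.93,15.96,-74.01,8.47,-167.45]);hi=np.array([144.91,115.5,88.59,139.68,254.01,105.57,167.45])
e=lambda a,x:Ro.from_euler(a,x,degrees=True)
def fk(q,L):
    q=np.asarray(q)*sg
    R=e('z',q[0])*e('y',q[1]);p=np.array([0,0,L[0]])+e('z',q[0]).apply([0,L[7],0])
    R=R*e('z',q[2]);p=p+R.apply([L[4],L[8],L[1]])
    R=R*e('y',q[3])
    R=R*e('z',q[4]);p=p+R.apply([0,L[9],L[2]])
    p=p+(R*e('z',-q[4])).apply([L[5],0,0])
    R=R*e('y',q[5]);p=p+R.apply([L[6],0,L[3]])
    return p,R*e('z',q[6])*e('z',90)
def fit():
    f=lambda L:np.concatenate([fk(q,L)[0]-p for q,p in S]+[np.array(L[4:])*.001])
    return least_squares(f,[.36,.42,.4,.25]+[0]*6)
def ik(p,R,L,q0,w=0):
    R=Ro.from_matrix(R)
    def f(q):
        a,b=fk(q,L);m=np.minimum(np.minimum(q-lo,hi-q)-6,0)/200
        return np.r_[(a-p)*10,(b.inv()*R).as_rotvec()*2,m,w*(q-q0)/1e4]
    r=least_squares(f,np.clip(q0,lo+1,hi-1),bounds=(lo,hi),x_scale=50);return r.x,r.cost
E
python3 - <<'E'
from kin import *
r=fit();L=r.x;print(L.round(4),(r.fun[:15]*1000).round(1));np.save("L.npy",L)
s=read_state();p,R=fk(s['qpos'],L);print((p-s['position'])*1000,(R.inv()*Ro.from_matrix(s['tcp_rot'])).magnitude())
pv,up,l,n,RR=frame();rng=np.random.default_rng(0)
for dz,flip in((0,0),(0,1)):
  Rt=RR@np.diag([-1,-1,1]) if flip else RR
  sols=[]
  for i in range(60):
    a=-.615;q,c=ik(pv+.07*np.cos(a)*up+.07*np.sin(a)*l-.014*n,Rt,L,rng.uniform(lo,hi))
    if c<1e-5:sols.append(np.r_[q,np.minimum(q-lo,hi-q).min()])
  sols=np.array(sols);print(flip,len(sols));print(sols[np.argsort(-sols[:,7])][:8].round(0) if len(sols) else '')
E
```

```text
[ 0.3033  0.5201  0.4672  0.3304  0.0021 -0.002  -0.0018 -0.0282 -0.0026
 -0.0026] [ 0.2 -0.3  0.7 -0.4  0.2 -0.5  0.3  0.  -0.2 -0.3 -0.1 -0.1  0.  -0.1
  0.1]
[-0.14985291 -0.19173355  0.21667211] 6.119605878914304e-16
0 25
[[  67.   44.  -67.  128.  102.   25. -158.    9.]
 [  73.   60.  -82.  128.  103.   44. -150.    8.]
 [  64.   40.  -62.  128.  103.   20. -161.    6.]
 [  64.   40.  -62.  128.  103.   20. -161.    6.]
 [  64.   40.  -62.  128.  103.   20. -161.    6.]
 [  64.   40.  -62.  128.  103.   20. -161.    6.]
 [  64.   40.  -62.  128.  103.   20. -161.    6.]
 [  64.   40.  -62.  128.  103.   20. -161.    6.]]
1 30
[[ 67.  44. -67. 128. 102.  25.  22.  12.]
 [ 66.  42. -66. 128. 102.  23.  21.  12.]
 [ 66.  41. -65. 128. 103.  22.  20.  12.]
 [ 65.  41. -64. 128. 103.  21.  20.  12.]
 [ 64.  39. -62. 128. 103.  20.  18.  11.]
 [ 72.  56. -79. 128. 102.  39.  28.  11.]
 [ 63.  38. -60. 128. 104.  18.  17.  10.]
 [ 63.  38. -60. 128. 104.  18.  17.  10.]]
```

```bash
cat >> kin.py <<'E'
L=np.load("L.npy")
def step(p,R,q):  # emulate: closest bounded joint move
    R=Ro.from_matrix(R)
    def f(x):
        a,b=fk(x,L);return np.r_[(a-p)*10,(b.inv()*R).as_rotvec()*3,(x-q)/3000]
    r=least_squares(f,np.clip(q,lo+.05,hi-.05),bounds=(lo,hi),x_scale=50);a,b=fk(r.x,L)
    return r.x,np.linalg.norm(a-p)*1000,np.degrees((b.inv()*R).magnitude())
def run(q,poses,tag,every):
    for i,(p,R) in enumerate(poses):
        qn,ep,er=step(p,R,q);dq=abs(qn-q).max();q=qn
        if i%every==every-1:print(tag,i,q.round(0),'err %.0fmm %.0fdeg dq %.0f'%(ep,er,dq))
    return q
E
python3 - <<'E'
from kin import *
q0=np.array(read_state()['qpos']);pv,up,l,n,RR=frame()
K=lambda a,h:pv+.07*np.cos(a)*up+.07*np.sin(a)*l+(h-.03)*n
a0=-.615;z=lambda d:Ro.from_euler('z',d,degrees=True).as_matrix()
for hb in(.08,.18,):
  for sgn in(1,-1):
    print('== back',hb,'dir',sgn)
    q=run(q0,[(K(a0,h),RR) for h in np.arange(.08,hb+.001,.02)],'back',99)
    q=run(q,[(K(a0,hb),RR@z(sgn*d)) for d in range(7,181,7)]+[(K(a0,hb),RR@z(180))],'rot',8)
    q=run(q,[(K(a0,h),RR@z(180)) for h in np.arange(hb,.015,-.01)],'in',4)
    q=run(q,[(K(a,.016),RR@z(180)) for a in np.arange(a0,.55,.05)],'swing',8)
    q=run(q,[(K(.54,h),RR@z(180)) for h in np.arange(.016,.18,.01)],'out',8)
E
```

```text
== back 0.08 dir 1
rot 7 [ 32.  14. -19. 132. -74.   8. -52.] err 0mm 0deg dq 7
rot 15 [  32.   14.  -19.  132.  -74.    8. -108.] err 0mm 0deg dq 7
rot 23 [  32.   14.  -19.  132.  -74.    8. -164.] err 0mm 0deg dq 7
in 3 [  45.   21.  -31.  129.  -74.    8. -167.] err 13mm 5deg dq 2
swing 7 [  40.   25.  -28.  126.  -74.    8. -167.] err 18mm 7deg dq 0
swing 15 [  40.   25.  -30.  127.  -74.    8. -167.] err 23mm 9deg dq 0
swing 23 [  40.   25.  -31.  128.  -74.    8. -167.] err 28mm 11deg dq 0
out 7 [  56.   17.  -46.  133.  -74.    8. -167.] err 27mm 10deg dq 3
out 15 [  98.   11.  -85.  139.  -74.    8. -167.] err 27mm 10deg dq 7
== back 0.08 dir -1
rot 7 [ 32.  14. -19. 132. -74.   8.  60.] err 0mm 0deg dq 7
rot 15 [ 32.  14. -19. 132. -74.   8. 116.] err 0mm 0deg dq 7
rot 23 [ 33.  14. -20. 132. -70.   8. 167.] err 1mm 0deg dq 4
in 3 [ 29.  17. -17. 129. -58.   8. 167.] err 7mm 3deg dq 2
swing 7 [ 16.  20.  -7. 126. -62.   8. 167.] err 10mm 4deg dq 1
swing 15 [  6.  19.  -0. 128. -66.   8. 167.] err 11mm 4deg dq 1
swing 23 [ -4.  18.   7. 129. -70.   8. 167.] err 13mm 5deg dq 
[... 1038 characters left out ...]
err 0mm 0deg dq 7
rot 15 [ 24.  -2.  -6. 134. -45.  21.  87.] err 0mm 0deg dq 7
rot 23 [ 22.  -2.  -4. 134. -45.  21. 142.] err 0mm 0deg dq 7
in 3 [ 21.   3.  -4. 134. -52.  17. 161.] err 0mm 0deg dq 3
in 7 [ 37.  10. -23. 132. -58.  11. 167.] err 0mm 0deg dq 7
in 11 [ 33.  15. -21. 130. -58.   8. 167.] err 4mm 2deg dq 2
in 15 [ 26.  20. -15. 127. -58.   8. 167.] err 9mm 4deg dq 1
swing 7 [ 16.  20.  -7. 126. -62.   8. 167.] err 10mm 4deg dq 1
swing 15 [  6.  19.  -0. 128. -66.   8. 167.] err 11mm 4deg dq 1
swing 23 [ -4.  18.   7. 129. -70.   8. 167.] err 13mm 5deg dq 1
out 7 [ -7.   8.  11. 136. -69.   8. 167.] err 4mm 1deg dq 1
out 15 [ -9.  -4.  13. 138. -27.  13. 127.] err 0mm 0deg dq 4
```

```bash
cat > sim.py <<'E'
from kin import *
q0=np.array(read_state()['qpos']);pv,up,l,n,RR=frame()
K=lambda a,h:pv+.07*np.cos(a)*up+.07*np.sin(a)*l+(h-.03)*n
z=lambda d:Ro.from_euler('z',d,degrees=True).as_matrix()
W=lambda ax,d:Ro.from_rotvec(ax*d,degrees=True).as_matrix()
a0=-.615
E
python3 - <<'E'
from sim import *
for flip in(0,1):
  for d in(-40,-30,-20,20,30,40):
    print('== flip',flip,'delta',d)
    q=run(q0,[(K(a0,h),RR) for h in np.arange(.08,.181,.02)],'back',99)
    k=180 if flip else 0
    if flip:q=run(q,[(K(a0,.18),RR@z(-t)) for t in range(7,181,7)],'rot',99)
    R=lambda t:W(up,t)@RR@z(-k)
    q=run(q,[(K(a0,.18),R(t)) for t in np.linspace(0,d,8)],'tilt',8)
    q=run(q,[(K(a0,h),R(d)) for h in np.arange(.18,.075,-.01)],'adv',11)
    q=run(q,[(K(a0,.08),R(t)) for t in np.linspace(d,0,12)],'untilt',6)
    q=run(q,[(K(a0,h),R(0)) for h in np.arange(.08,.015,-.01)],'in',7)
    q=run(q,[(K(a,.016),R(0)) for a in np.arange(a0,.55,.05)],'swing',24)
E
```

```text
== flip 0 delta -40
tilt 7 [ -90.   17.   83.  140.   68.   28. -167.] err 8mm 2deg dq 89
adv 10 [ -72.   41.   70.  135.   56.    8. -167.] err 7mm 2deg dq 2
untilt 5 [ -45.   14.   47.  136.   78.    8. -167.] err 10mm 4deg dq 11
untilt 11 [  81.   50.  -86.  130.   90.   37. -144.] err 0mm 0deg dq 7
in 6 [  73.   55.  -79.  128.  101.   38. -152.] err 0mm 0deg dq 2
swing 23 [  64.   55.  -80.  131.  106.   44. -165.] err 0mm 0deg dq 1
== flip 0 delta -30
tilt 7 [  26.    1.  -36.  138.   77.   33. -167.] err 2mm 0deg dq 16
adv 10 [ -64.   25.   64.  136.   68.    8. -167.] err 11mm 4deg dq 3
untilt 5 [ -10.   11.   13.  135.   84.    8. -167.] err 8mm 3deg dq 20
untilt 11 [  80.   46.  -84.  130.   89.   33. -144.] err 0mm 0deg dq 6
in 6 [  72.   52.  -76.  128.  101.   35. -153.] err 0mm 0deg dq 2
swing 23 [  63.   52.  -78.  131.  106.   41. -166.] err 0mm 0deg dq 1
== flip 0 delta -20
tilt 7 [  47.   -2.  -46.  137.   63.   16. -145.] err 0mm 0deg dq 16
adv 10 [ -36.   12.   38.  136.   80.    8. -167.] err 9mm 3deg dq 4
untilt 5 [  72.   44.  -83.  133.  101.   45. -163.] err 
[... 3105 characters left out ...]
. -44. 117. -38.  37. 167.] err 0mm 0deg dq 1
untilt 5 [ 64.  26. -46. 124. -42.  22. 165.] err 0mm 0deg dq 3
untilt 11 [ 36.  14. -23. 131. -57.   8. 167.] err 3mm 1deg dq 12
in 6 [ 25.  21. -14. 126. -58.   8. 167.] err 10mm 4deg dq 1
swing 23 [ -4.  18.   7. 129. -70.   8. 167.] err 13mm 5deg dq 1
== flip 1 delta 40
tilt 7 [ 75.  29. -45. 114. -38.  57. 167.] err 0mm 0deg dq 5
adv 10 [ 67.  40. -44. 111. -35.  47. 167.] err 0mm 0deg dq 1
untilt 5 [ 66.  29. -46. 121. -40.  27. 166.] err 0mm 0deg dq 4
untilt 11 [ 36.  14. -23. 131. -57.   8. 167.] err 3mm 1deg dq 16
in 6 [ 25.  21. -14. 126. -58.   8. 167.] err 10mm 4deg dq 1
swing 23 [ -4.  18.   7. 129. -70.   8. 167.] err 13mm 5deg dq 1
```

The fitted kinematics show the approach works with the tool flipped 180° and joint 5 positive. So I'll back off, flip, tilt about 30° sideways, advance and then untilt.

>>> send_rows --motion '[[[0, 0, -0.3, 0, 0, 0, 0.2], [0, 0, -0.6, 0, 0, 0, 0.2], [0, 0, -0.9, 0, 0, 0, 0.2]]]'

```text
t: 16.03
position: [0.5054, -0.11, 0.2135]
tcp_rot: [[0.814, 0.126, 0.567], [0.098, -0.992, 0.079], [0.572, -0.009, -0.82]]
wrist_force: [0.1, 0.4, 0.5]
opening: 0.0552
grasp_force: 0.0
```

>>> send_rows --motion '[[[0, 0, -0.2, 0, 0, 0, 0.2], [0, 0, -0.4, 0, 0, 0, 0.2], [0, 0, -0.4, 0, 0, 0, 0.2]]]'

```text
t: 16.28
position: [0.4882, -0.1134, 0.2425]
tcp_rot: [[0.811, 0.126, 0.572], [0.1, -0.992, 0.076], [0.577, -0.004, -0.817]]
wrist_force: [0.4, -0.9, 0.1]
opening: 0.0551
grasp_force: 0.0
```

>>> send_rows --motion '[[[0, 0, 0, 0, 0, -0.078, 0.2], [0, 0, 0, 0, 0, -0.156, 0.2], [0, 0, 0, 0, 0, -0.234, 0.2], [0, 0, 0, 0, 0, -0.312, 0.2], [0, 0, 0, 0, 0, -0.39, 0.2]]]'

```text
t: 16.7
position: [0.4882, -0.1123, 0.2389]
tcp_rot: [[0.588, 0.576, 0.567], [0.658, -0.749, 0.079], [0.47, 0.327, -0.82]]
wrist_force: [0.6, -0.5, -0.0]
opening: 0.0553
grasp_force: 0.0
```

```bash
python3 - <<'E'
from sim import *
s=read_state();print(s['t'],s['position'],np.round(s['qpos'],1));rel(K(a0,.18),RR@z(-180))
E
```

```text
16.7 [ 0.48823294 -0.11228832  0.23890978] [ 23.8  -2.   -4.8 134.1 -44.6  21.9   9.8]
shift units [ 0.023 -0.     0.032] turn units [ 0.    -0.003 -1.61 ]
```

>>> send_rows --motion '[[[0, 0, 0, 0, 0, -0.078, 0.2], [0, 0, 0, 0, 0, -0.156, 0.2], [0, 0, 0, 0, 0, -0.234, 0.2], [0, 0, 0, 0, 0, -0.312, 0.2], [0, 0, 0, 0, 0, -0.39, 0.2]]]'

```text
t: 17.12
position: [0.4883, -0.1123, 0.2388]
tcp_rot: [[0.15, 0.81, 0.567], [0.969, -0.235, 0.079], [0.197, 0.538, -0.82]]
wrist_force: [1.1, 0.4, 0.2]
opening: 0.0549
grasp_force: 0.0
```

>>> send_rows --motion '[[[0, 0, 0, 0, 0, -0.078, 0.2], [0, 0, 0, 0, 0, -0.156, 0.2], [0, 0, 0, 0, 0, -0.234, 0.2], [0, 0, 0, 0, 0, -0.312, 0.2], [0, 0, 0, 0, 0, -0.39, 0.2]]]'

```text
t: 17.53
position: [0.4882, -0.1122, 0.2388]
tcp_rot: [[-0.343, 0.749, 0.567], [0.928, 0.365, 0.079], [-0.148, 0.553, -0.82]]
wrist_force: [-0.2, 0.3, -1.6]
opening: 0.0549
grasp_force: 0.0
```

>>> send_rows --motion '[[[0, 0, 0, 0, 0, -0.078, 0.2], [0, 0, 0, 0, 0, -0.156, 0.2], [0, 0, 0, 0, 0, -0.234, 0.2], [0, 0, 0, 0, 0, -0.312, 0.2], [0, 0, 0, 0, 0, -0.39, 0.2]]]'

```text
t: 17.95
position: [0.4882, -0.1123, 0.2388]
tcp_rot: [[-0.711, 0.415, 0.567], [0.549, 0.832, 0.079], [-0.439, 0.367, -0.82]]
wrist_force: [0.7, 0.2, 1.0]
opening: 0.0548
grasp_force: 0.0
```

>>> send_rows --motion '[[[0, 0, 0, 0, 0, -0.078, 0.2], [0, 0, 0, 0, 0, -0.156, 0.2], [0, 0, 0, 0, 0, -0.234, 0.2], [0, 0, 0, 0, 0, -0.312, 0.2], [0, 0, 0, 0, 0, -0.39, 0.2]]]'

```text
t: 18.37
position: [0.4882, -0.1123, 0.2388]
tcp_rot: [[-0.821, -0.069, 0.567], [-0.029, 0.996, 0.079], [-0.571, 0.048, -0.82]]
wrist_force: [-0.6, 0.0, 0.7]
opening: 0.0553
grasp_force: 0.0
```

```bash
python3 - <<'E'
from sim import *
s=read_state();print(s['t'],s['position'],np.round(s['qpos'],1));rel(K(a0,.18),W(up,-30)@RR@z(-180))
q=np.array(s['qpos']);R0=np.array(s['tcp_rot'])
for m in(30,60):q=run(q,[(np.array(s['position']),R0@Ro.from_euler('x',t,degrees=True).as_matrix()) for t in np.linspace(0,30,m)[1:]],'t',m//6)
E
```

```text
18.3667 [ 0.48821795 -0.11229649  0.23883133] [ 17.3  -2.4   1.5 134.5 -44.   21.7 149.6]
shift units [-0.018  0.015  0.031] turn units [ 0.335 -0.014 -0.049]
t 4 [ 18.  -3.  -4. 136. -29.  15. 131.] err 0mm 0deg dq 5
t 9 [ 25.  -4. -16. 136.  -2.  12. 101.] err 0mm 0deg dq 7
t 14 [ 34.  -3. -29. 136.  33.  13.  63.] err 0mm 0deg dq 7
t 19 [ 35.  -2. -35. 137.  57.  18.  35.] err 0mm 0deg dq 4
t 24 [ 33.  -0. -39. 137.  68.  26.  21.] err 0mm 0deg dq 2
t 9 [ 38.  -2. -24. 135. -33.  16. 136.] err 0mm 0deg dq 2
t 19 [ 43.  -3. -32. 135.  -9.  12. 108.] err 0mm 0deg dq 3
t 29 [ 54.  -3. -47. 136.  26.  12.  70.] err 0mm 0deg dq 4
t 39 [ 58.  -2. -56. 136.  54.  17.  39.] err 0mm 0deg dq 2
t 49 [ 55.   0. -59. 136.  69.  26.  22.] err 0mm 0deg dq 1
```

>>> send_rows --motion '[[[0, 0, 0, 0.02, 0, -0.01, 0.2], [0, 0, 0, 0.04, 0, -0.02, 0.2], [0, 0, 0, 0.06, 0, -0.03, 0.2], [0, 0, 0, 0.075, 0, -0.04, 0.2], [0, 0, 0, 0.09, 0, -0.05, 0.2]]]'

```text
t: 18.78
position: [0.4882, -0.1118, 0.2389]
tcp_rot: [[-0.816, -0.048, 0.576], [-0.103, 0.993, -0.063], [-0.569, -0.11, -0.815]]
wrist_force: [-0.3, -0.2, 0.4]
opening: 0.0549
grasp_force: 0.0
```

>>> send_rows --motion '[[[0, 0, 0, 0.015, 0, 0, 0.2], [0, 0, 0, 0.03, 0, 0, 0.2], [0, 0, 0, 0.045, 0, 0, 0.2], [0, 0, 0, 0.06, 0, 0, 0.2], [0, 0, 0, 0.075, 0, 0, 0.2]]]'

```text
t: 19.2
position: [0.4882, -0.1117, 0.2388]
tcp_rot: [[-0.816, 0.02, 0.578], [-0.102, 0.979, -0.178], [-0.569, -0.204, -0.796]]
wrist_force: [0.1, -1.0, -0.2]
opening: 0.0549
grasp_force: 0.0
```

>>> send_rows --motion '[[[0, 0, 0, 0.017, 0, 0, 0.2], [0, 0, 0, 0.034, 0, 0, 0.2], [0, 0, 0, 0.051, 0, 0, 0.2], [0, 0, 0, 0.068, 0, 0, 0.2], [0, 0, 0, 0.085, 0, 0, 0.2]]]'

```text
t: 19.62
position: [0.4879, -0.1119, 0.2387]
tcp_rot: [[-0.816, 0.098, 0.57], [-0.101, 0.946, -0.307], [-0.569, -0.308, -0.762]]
wrist_force: [0.4, 1.0, -0.4]
opening: 0.0548
grasp_force: 0.0
```

>>> send_rows --motion '[[[0, 0, 0, 0.017, 0, 0, 0.2], [0, 0, 0, 0.034, 0, 0, 0.2], [0, 0, 0, 0.051, 0, 0, 0.2], [0, 0, 0, 0.068, 0, 0, 0.2], [0, 0, 0, 0.085, 0, 0, 0.2]]]'

```text
t: 20.03
position: [0.4877, -0.1117, 0.2384]
tcp_rot: [[-0.816, 0.172, 0.552], [-0.101, 0.897, -0.43], [-0.569, -0.407, -0.715]]
wrist_force: [0.3, -0.4, -0.5]
opening: 0.0552
grasp_force: 0.0
```

```bash
python3 - <<'E'
from sim import *
s=read_state();print(s['t'],s['position'],np.round(s['qpos'],1))
for h in(.18,.08):rel(K(a0,h),W(up,-30)@RR@z(-180))
rel(K(a0,.08),RR@z(-180))
E
```

```text
20.0333 [ 0.48767005 -0.1116932   0.23843212] [ 35.9   1.9 -46.8 136.9  77.1  33.9  12.6]
shift units [-0.027  0.02   0.024] turn units [ 0.001 -0.005 -0.002]
shift units [-0.034  0.643  1.107] turn units [ 0.001 -0.005 -0.002]
shift units [-0.034  0.643  1.107] turn units [-0.332 -0.005 -0.003]
```

>>> send_rows --motion '[[[0, 0.15, 0.25, 0, 0, 0, 0.2], [-0.01, 0.3, 0.5, 0, 0, 0, 0.2], [-0.02, 0.45, 0.75, 0, 0, 0, 0.2], [-0.03, 0.58, 1.0, 0, 0, 0, 0.2]]]'

```text
t: 20.37
position: [0.5422, -0.104, 0.1625]
tcp_rot: [[-0.816, 0.171, 0.551], [-0.101, 0.898, -0.428], [-0.569, -0.405, -0.716]]
wrist_force: [0.5, 0.5, 0.8]
opening: 0.0552
grasp_force: 0.0
```

>>> send_rows --motion '[[[0, 0.06, 0.1, -0.02, 0, 0, 0.2], [0, 0.06, 0.1, -0.04, 0, 0, 0.2], [0, 0.06, 0.1, -0.065, 0, 0, 0.2], [0, 0.06, 0.1, -0.09, 0, 0, 0.2], [0, 0.06, 0.1, -0.11, 0, 0, 0.2]]]'

```text
t: 20.78
position: [0.5468, -0.1035, 0.1559]
tcp_rot: [[-0.817, 0.073, 0.572], [-0.1, 0.959, -0.266], [-0.568, -0.274, -0.776]]
wrist_force: [0.9, -0.1, 0.2]
opening: 0.0552
grasp_force: 0.0
```

>>> send_rows --motion '[[[0, 0, 0, -0.02, 0, 0, 0.2], [0, 0, 0, -0.04, 0, 0, 0.2], [0, 0, 0, -0.065, 0, 0, 0.2], [0, 0, 0, -0.09, 0, 0, 0.2], [0, 0, 0, -0.11, 0, 0, 0.2]]]'

```text
t: 21.2
position: [0.5471, -0.1038, 0.1566]
tcp_rot: [[-0.816, -0.026, 0.577], [-0.1, 0.99, -0.098], [-0.569, -0.137, -0.811]]
wrist_force: [0.1, -0.4, -0.1]
opening: 0.0553
grasp_force: 0.0
```

>>> send_rows --motion '[[[0, 0, 0, -0.02, 0, 0, 0.2], [0, 0, 0, -0.04, 0, 0, 0.2], [0, 0, 0, -0.065, 0, 0, 0.2], [0, 0, 0, -0.09, 0, 0, 0.2], [0, 0, 0, -0.112, 0, 0, 0.2]]]'

```text
t: 21.62
position: [0.5476, -0.1037, 0.1581]
tcp_rot: [[-0.815, -0.127, 0.565], [-0.101, 0.992, 0.077], [-0.57, 0.006, -0.821]]
wrist_force: [1.3, -0.4, -0.8]
opening: 0.0553
grasp_force: 0.0
```

```bash
python3 - <<'E'
from sim import *
s=read_state();print(s['t'],s['position'],np.round(s['qpos'],1))
for h in(.08,.016):rel(K(a0,h),RR@z(-180))
im=get_image("wrist");cv2.imwrite("pics/w9.png",im[:,:,::-1]);g=cv2.cvtColor(im,cv2.COLOR_RGB2GRAY)
u,v=proj("wrist",K(a0,.045));print(u,v,proj("wrist",K(a0,.01)))
x,y=int(u),int(v)
for r in g[y-26:y+26:2,x-26:x+26:2]:print(' '.join(f'{k:3d}' for k in r))
E
```

```text
21.6167 [ 0.54762154 -0.10366745  0.15813214] [ 70.3  26.6 -64.1 129.7  68.6  11.3  48. ]
shift units [0.017 0.004 0.025] turn units [ 0.001 -0.002 -0.005]
shift units [0.014 0.002 0.825] turn units [ 0.001 -0.002 -0.005]
258.11154878089025 212.57468906055774 [257.69002621 200.37386584]
187 190 133 131 130 126 129 130 130 128 129 133 188  92 135 128 134 136 132 127 131 152  85 162 190 188
188 189 174 125 130 129 131 126 134 136 136 178 105  86  95 135 134 134 133 131 137 190  43 145 188 188
188 190 188 178 131 123 184 173 140 189 147 136  83  89  93 137 133 130 134 135 179 190  48 144 188 188
187 189 187 191 134 172 146 190 190 126  49  52  50  54  69 132 135 129 131 168 189 190  46 147 190 186
187 189 188 187 173 139 189 192 109  47  50  50  51  51  43  66 128 135 149 188 186 189 169 183 192 184
189 188 188 190 191 188 189 184  45  49  50  52  52  49  49  45  71 139 185 187 188 187 188 188 186 187
187 185 191 190 187 189 187 160  43  50  51  48  48  50  49  47  56 181 189 189 188 187 188 185 187 184
189 191 185 188 184 189 189 127  46  52  47  53  53  54  48  50  50 187 186 190 183 
[... 1191 characters left out ...]
 183 187 189 186 187 187 189 185 186 185 185 188 186 190 191 191 186 187 188
188 185 188 188 184 186 185 187 183 188 185 187 187 188 189 188 189 188 186 190 187 188 190 189 187 186
187 183 185 184 183 188 185 189 187 186 190 186 186 188 186 184 189 186 188 185 187 188 186 189 185 188
185 188 188 185 188 190 189 187 188 187 187 186 186 185 187 189 188 184 188 191 190 191 184 189 189 187
186 184 184 187 187 187 191 189 189 186 186 186 185 188 192 187 187 186 188 188 188 188 186 187 188 188
188 183 187 188 188 188 188 189 192 188 185 186 190 186 189 188 189 185 186 188 184 185 187 187 186 188
188 175 189 183 187 187 183 190 189 186 187 186 187 188 188 189 189 175 185 187 188 189 190 187 189 186
```

```bash
python3 - <<'E'
from sim import *
im=cv2.imread("pics/w9.png");g=cv2.cvtColor(im,cv2.COLOR_BGR2GRAY)
for uv in((256.4,210.6),):
    k=panel(*uv,.045);print('knob',k,np.hypot(*k),np.arctan2(k[1],k[0]))
t=pv+.092*(np.cos(.54)*up+np.sin(.54)*l)-.026*n;u,v=proj("wrist",t);print(u,v)
x,y=int(u),int(v);m=np.zeros_like(g);m[y-22:y+22,x-22:x+22]=(g[y-22:y+22,x-22:x+22]<60)*255
nb,lab,st,ce=cv2.connectedComponentsWithStats(m)
for i in range(1,nb):
    if st[i,4]>20:
        q=panel(*ce[i],.004);print(st[i],ce[i],q,np.hypot(*q),np.arctan2(q[1],q[0]))
        r=cv2.minAreaRect(cv2.findNonZero((lab==i).astype(np.uint8)));print(r)
E
```

```text
knob [ 0.05546542 -0.04176065] 0.06942884522508737 -0.6453630115597198
347.1751220243406 218.8212115498728
[338 210  15  17 144] [345.15277778 217.90277778] [0.07792703 0.04524375] 0.0901089223972226 0.5260260732908637
((345.2461853027344, 217.9307861328125), (14.7601318359375, 9.674708366394043), 60.2551155090332)
[325 233   6   7  22] [326.59090909 237.13636364] [0.09811894 0.02817797] 0.10208488864469513 0.2796559015032093
((327.5, 236.0), (5.0, 6.0), 0.0)
```

>>> send_rows --motion '[[[0.01, 0, 0.25, 0, 0, 0, 0.2], [0.01, 0, 0.5, 0, 0, 0, 0.2], [0.01, 0, 0.75, 0, 0, 0, 0.2], [0.01, 0, 0.82, 0, 0, 0, 0.2], [0.01, 0, 0.82, 0, 0, 0, 0.2]]]'

```text
t: 22.08
position: [0.5837, -0.0978, 0.1009]
tcp_rot: [[-0.817, -0.127, 0.562], [-0.102, 0.992, 0.077], [-0.567, 0.006, -0.823]]
wrist_force: [-0.4, -0.2, 0.5]
opening: 0.0552
grasp_force: 0.0
```

>>> send_rows --motion '[[[0, 0, 0, 0, 0, 0, -1], [0, 0, 0, 0, 0, 0, -1], [0, 0, 0, 0, 0, 0, -1], [0, 0, 0, 0, 0, 0, -1], [0, 0, 0, 0, 0, 0, -1]]]'

```text
t: 22.5
position: [0.5835, -0.099, 0.1031]
tcp_rot: [[-0.816, -0.13, 0.564], [-0.108, 0.992, 0.073], [-0.569, -0.001, -0.823]]
wrist_force: [-0.0, 0.4, 0.1]
opening: 0.0241
grasp_force: 0.0
```

>>> send_rows --motion '[[[0, 0, 0, 0, 0, 0, -1], [0, 0, 0, 0, 0, 0, -1], [0, 0, 0, 0, 0, 0, -1]]]'

```text
t: 22.75
position: [0.5836, -0.0988, 0.1028]
tcp_rot: [[-0.816, -0.131, 0.564], [-0.108, 0.991, 0.073], [-0.568, -0.001, -0.823]]
wrist_force: [-3.5, -0.8, 4.8]
opening: 0.0175
grasp_force: 30.0
```

```bash
cat >> sim.py <<'E'
def where():
    s=read_state();d=np.array(s['position'])+.019*0-pv
    print(s['t'],np.round(s['qpos'],1),s['opening'],s['grasp_force'],np.round(s['wrist_force'],1),'up,l,h mm',round(d@up*1e3,1),round(d@l*1e3,1),round(d@n*1e3+30,1));return s
E
python3 - <<'E'
from sim import *
s=where()
R0=np.array(s['tcp_rot']);d=np.array(s['position'])-pv;gp=np.array(s['position'])-.019*R0[:,2]-pv;print('grasp pt',gp@up,gp@l,gp@n)
E
```

```text
22.75 [ 57.7  33.8 -53.7 127.6 103.7  13.3  14.6] 0.01748341907542938 30.00384360551834 [-3.5 -0.8  4.8] up,l,h mm 56.5 -40.6 15.8
grasp pt 0.05662634438222052 -0.040568176340875284 0.004802053353186376
```

>>> send_rows --motion '[[[-0.035, 0.06, 0, 0, 0, 0, -1], [-0.07, 0.129, 0, 0, 0, 0, -1], [-0.119, 0.25, 0, 0, 0, 0, -1], [-0.148, 0.378, 0, 0, 0, 0, -1], [-0.158, 0.509, 0, 0, 0, 0, -1]]]'

```text
t: 23.17
position: [0.5933, -0.0617, 0.113]
tcp_rot: [[-0.812, -0.125, 0.57], [-0.108, 0.992, 0.064], [-0.574, -0.01, -0.819]]
wrist_force: [7.4, -7.5, 10.6]
opening: 0.0173
grasp_force: 30.0
```

>>> send_rows --motion '[[[0.01, 0.13, 0, 0, 0, 0, -1], [0.039, 0.26, 0, 0, 0, 0, -1], [0.07, 0.33, 0, 0, 0, 0, -1], [0.07, 0.33, 0, 0, 0, 0, -1], [0.07, 0.33, 0, 0, 0, 0, -1]]]'

```text
t: 23.58
position: [0.5836, -0.0312, 0.1089]
tcp_rot: [[-0.812, -0.132, 0.568], [-0.11, 0.991, 0.073], [-0.573, -0.003, -0.82]]
wrist_force: [1.7, 0.2, 8.8]
opening: 0.0173
grasp_force: 30.0
```

```bash
python3 - <<'E'
from sim import *
s=where()
gp=np.array(s['position'])-.019*np.array(s['tcp_rot'])[:,2]-pv;print('grasp pt',gp@up,gp@l,gp@n)
rel(pv+(.07*np.cos(.528)-.0009)*up+(.07*np.sin(.528)+.0001)*l-.0142*n,RR@z(180))
E
```

```text
23.5833 [ 52.8  34.6 -59.  129.4 106.5  21.    5.1] 0.017253556747406217 29.997361600399017 [1.7 0.2 8.8] up,l,h mm 67.4 26.4 15.7
grasp pt 0.06737119943294473 0.026417729955964878 0.004738949897997377
shift units [ 0.097  0.113 -0.001] turn units [-0.001 -0.001  0.002]
```

>>> send_rows --motion '[[[0.06, 0.05, 0, 0, 0, 0, -1], [0.097, 0.113, 0, 0, 0, 0, -1], [0.097, 0.113, 0, 0, 0, 0, -1], [0.097, 0.113, 0, 0, 0, 0, -1], [0.097, 0.113, 0, 0, 0, 0, -1]]]'

```text
t: 24.0
position: [0.577, -0.0217, 0.1053]
tcp_rot: [[-0.811, -0.135, 0.569], [-0.112, 0.991, 0.076], [-0.574, -0.002, -0.819]]
wrist_force: [5.6, 2.0, 6.8]
opening: 0.0173
grasp_force: 30.0
```

```bash
python3 - <<'E'
from sim import *
s=where()
gp=np.array(s['position'])-.019*np.array(s['tcp_rot'])[:,2]-pv;print('grasp pt',gp@up,gp@l,gp@n)
rel(pv+(.07*np.cos(.528)-.0009)*up+(.07*np.sin(.528)+.0001)*l-.0142*n,RR@z(180))
E
```

```text
24.0 [ 52.8  35.4 -60.3 130.4 108.9  22.7   2.2] 0.017327497059247927 30.000231564044952 [5.6 2.  6.8] up,l,h mm 60.9 36.7 15.8
grasp pt 0.060913649672759966 0.036676314513638106 0.004831743682050472
shift units [ 0.017 -0.016  0.   ] turn units [0.    0.001 0.002]
```

>>> send_rows --motion '[[[0.015, -0.016, 0, 0, 0, 0, -1], [0.015, -0.016, 0, 0, 0, 0, -1], [0.015, -0.016, 0, 0, 0, 0, -1], [0.015, -0.016, 0, 0, 0, 0, -1]]]'

```text
t: 24.33
position: [0.5769, -0.0219, 0.1053]
tcp_rot: [[-0.81, -0.137, 0.57], [-0.112, 0.991, 0.078], [-0.576, -0.001, -0.818]]
wrist_force: [8.0, 4.4, 7.8]
opening: 0.0174
grasp_force: 30.0
```

```bash
python3 - <<'E'
from sim import *
s=where()
E
```

```text
24.3333 [ 53.   35.5 -60.4 130.5 109.2  22.6   2.1] 0.017405525148982276 30.004897713661194 [8.  4.4 7.8] up,l,h mm 60.8 36.5 15.9
```

>>> send_rows --motion '[[[0, 0, 0, 0, 0, 0, 0], [0, 0, 0, 0, 0, 0, 0], [0, 0, 0, 0, 0, 0, 0], [0, 0, 0, 0, 0, 0, 0]]]'

```text
t: 24.67
position: [0.5715, -0.0248, 0.1007]
tcp_rot: [[-0.817, -0.13, 0.562], [-0.108, 0.991, 0.074], [-0.567, -0.0, -0.824]]
wrist_force: [-0.3, -0.2, 0.5]
opening: 0.0417
grasp_force: 0.0
```

>>> send_rows --motion '[[[0, 0, -0.2, 0, 0, 0, 0.2], [0, 0, -0.45, 0, 0, 0, 0.2], [0, 0, -0.8, 0, 0, 0, 0.2], [0, 0, -0.8, 0, 0, 0, 0.2], [0, 0, -0.8, 0, 0, 0, 0.2]]]'

```text
t: 25.08
position: [0.5356, -0.0303, 0.1549]
tcp_rot: [[-0.815, -0.13, 0.564], [-0.109, 0.992, 0.071], [-0.569, -0.004, -0.822]]
wrist_force: [1.3, -0.6, -1.0]
opening: 0.0557
grasp_force: 0.0
```

```bash
cat > meas.py <<'E'
from sim import *
import sys
s=where();im=get_image("wrist");cv2.imwrite(f"pics/{sys.argv[1]}.png",im[:,:,::-1]);g=cv2.cvtColor(im,cv2.COLOR_RGB2GRAY)
def comp(P,w,thr,h,amin):
    u,v=proj("wrist",P);x,y=int(u),int(v);m=np.zeros_like(g);m[y-w:y+w,x-w:x+w]=cv2.inRange(g[y-w:y+w,x-w:x+w],*thr)
    m=cv2.morphologyEx(m,cv2.MORPH_OPEN,np.ones((3,3)))
    nb,lab,st,ce=cv2.connectedComponentsWithStats(m)
    for i in range(1,nb):
        if st[i,4]>amin:
            (cx,cy),r=cv2.minEnclosingCircle(cv2.findNonZero((lab==i).astype(np.uint8)));q=panel(*ce[i],h)*1e3
            print(st[i],ce[i].round(1),(round(cx,1),round(cy,1),round(r,1)),q.round(1),np.hypot(*q).round(1),np.arctan2(q[1],q[0]).round(3))
    print(u,v);return x,y
comp(pv+.092*(np.cos(.528)*up+np.sin(.528)*l)-.026*n,20,(0,60),.004,20)
x,y=comp(K(.528,.045),22,(75,125),.045,40)
for r in g[y-24:y+24:2,x-24:x+24:2]:print(' '.join(f'{k:3d}' for k in r))
E
python3 meas.py w10
```

```text
25.0833 [ 58.5  21.5 -61.3 133.5  87.8  12.   18.3] 0.055694003799477365 0.0 [ 1.3 -0.6 -1. ] up,l,h mm 54.9 33.6 80.6
[250 204  18  10 140] [258.2 207.6] (258.5, 209.0, 9.4) [62.5 36.9] 72.6 0.533
[269 217   9  14  88] [272.4 224.2] (271.5, 223.5, 6.7) [79.5 50.8] 94.3 0.569
267.84641329189833 224.16971647898367
[249 211  21  19 297] [259.3 220.3] (259.1, 220.5, 10.2) [60.  37.5] 70.8 0.558
[234 212  27  30 335] [244.7 228.9] (247.0, 226.5, 19.5) [67.6 25.5] 72.3 0.361
256.56322171054745 220.76018895574086
139  52 185 182 181 179  62  83  82  86  84  81  83  85 142 186 183 180 179 181 182 180 181 183
137  53 184 180 184 178 121  89  84  87  80  85  83  83  78 181 181 181 182 183 183 184 181 181
120  59 184 181 183 182 182 166  83  82  85  70  57  53  56  47  99 183 183 181 179 181 181 182
130 174 180 178 179 183 183 184  93  84  67  50  47  48  45  47  44  80 182 180 184 182 182 184
120 179 179 177 183 182 182 182 165  79  46  47  46  47  50  47  48  42 180 181 185 183 184 180
123 178 180 182 180 183 176 179 187  73  46  48  52  46  46  44  47  44 126 182 179 181 180 181
121 128 184
[... 1016 characters left out ...]
 173  93  15  14  17  33 120
179 180 170 130 121 121 119 119 118 118 127 183 167 156 154 174 182 181 180  28  29 102 169 183
181 179 180 176 116 119 123 123 120 120 121 146 181 178 180 180 182 184 182 165 165 182 179 182
179 180 178 182 129 119 120 121 118 120 118 122 179 181 181 182 175 182 180 181 179 180 183 181
178 180 178 180 179 162 118 119 117 123 120 123 130 180 181 183 180 180 180 182 182 180 181 179
181 182 179 181 180 178 122 119 119 120 120 120 123 121 146 180 181 181 180 179 180 178 180 180
180 177 180 180 179 181 166 128 120 117 119 123 119 120 118 177 179 181 180 181 182 181 183 182
157 156 157 157 157 156 156 157 138 119 119 121 120 119 119 120 165 169 164 164 167 164 164 167
```

>>> send_rows --motion '[[[0, -0.25, -0.2, 0, 0, 0, 0.2], [0, -0.5, -0.3, 0, 0, 0, 0.2], [0, -0.8, -0.3, 0, 0, 0, 0.2], [0, -0.8, -0.3, 0, 0, 0, 0.2], [0, -0.8, -0.3, 0, 0, 0, 0.2]]]'

```text
t: 25.55
position: [0.5307, -0.0982, 0.1728]
tcp_rot: [[-0.817, -0.122, 0.563], [-0.098, 0.992, 0.073], [-0.568, 0.004, -0.823]]
wrist_force: [0.2, 0.5, -0.6]
opening: 0.0554
grasp_force: 0.0
```

```bash
cat > meas2.py <<'E'
from sim import *
import sys
s=where();im=get_image("wrist");cv2.imwrite(f"pics/{sys.argv[1]}.png",im[:,:,::-1]);g=cv2.cvtColor(im,cv2.COLOR_RGB2GRAY)
P1=proj("wrist",pv+.092*(np.cos(.528)*up+np.sin(.528)*l)-.026*n);P2=proj("wrist",K(.54,.045));print('pred tab',P1,'knob',P2)
a=np.minimum(P1,P2).astype(int)-22;b=np.maximum(P1,P2).astype(int)+22;print('origin',a)
m=cv2.inRange(g,0,40)
for r in g[a[1]:b[1]:2,a[0]:b[0]:2]:print(' '.join(f'{k:3d}' for k in r))
E
python3 meas2.py w11
```

```text
25.55 [ 77.9  27.4 -73.3 131.   67.1  15.   49.4] 0.055356611428629555 0.0 [ 0.2  0.5 -0.6] up,l,h mm 53.8 -33.1 103.2
pred tab [327.29596658 216.44216543] knob [328.91378748 211.51813954]
origin [305 189]
186 130  41  87  87  89  87  85  83  92 185 186 184 186 185 185 188 188 186 184 188 183 185
188 110  96 120  85  85  84  89  84  82 116 188 186 188 185 184 185 186 184 186 185 189 187
188 170 177 183  87  86  89  84  91  82  80 126 185 186 185 186 187 189 186 189 187 187 186
186 186 185 188 154  83  88  86  55  51  47  43  83 184 187 186 185 187 185 187 184 186 187
188 187 186 188 189  96  75  48  49  47  50  49  43  86 187 187 187 186 186 186 187 189 188
188 187 187 187 187 138  48  45  48  48  47  46  53  50  84 184 186 186 188 188 188 191 189
187 187 187 187 187  97  40  51  45  50  50  50  49  45  50  83 184 185 184 186 187 186 189
188 187 186 186 187 121  39  47  48  49  48  48  52  61  68  55  81 184 185 186 186 187 186
190 184 185 184 186 183  53  45  45  47  47  53  91  96 100  97  97  97 181 189 185 186 188
187 186 185 184 183 188 111  42  43  42  55  87  96  97  97  96 10
[... 705 characters left out ...]
 187 188 187 189  91  99 172 190 186 188 189 187 186 182
 14  55  59  57  56  57  55 130 189 184 186 187 189 187 189 188 184 184 187 185 185 186 187
 15  42  57  57  58  55  53  55 146 187 187 188 188 186 186 186 185 186 185 189 186 187 185
 19  17  57  56  55  57  52  51  52 144 188 186 189 185 187 188 188 187 187 186 186 186 186
 14  13  38  54  57  54  59  56  57  53 142 184 155 185 187 185 183 185 189 187 185 185 187
 12   3  21  55  57  54  55  51  49  55  59 162 177 173 169 168 171 168 166 172 169 172 171
 11  12  15  40  55  57  54  53  55  57  51  64 182 187 189 191 193 191 189 193 193 193 192
 11  13  16  24  54  55  57  51  53  53  59  53  86 218 221 219 220 219 220 222 221 220 222
```

>>> send_rows --motion '[[[0, 0.3, 0, 0, 0, 0, 0.2], [0, 0.6, 0, 0, 0, 0, 0.2], [0, 0.95, 0, 0, 0, 0, 0.2]]]'

```text
t: 25.85
position: [0.5206, -0.0172, 0.1732]
tcp_rot: [[-0.816, -0.131, 0.563], [-0.107, 0.991, 0.076], [-0.568, 0.001, -0.823]]
wrist_force: [0.8, 0.2, -0.1]
opening: 0.0552
grasp_force: 0.0
```

>>> send_rows --motion '[[[0, 0.3, 0, 0, 0, 0, 0.2], [0, 0.5, 0, 0, 0, 0, 0.2], [0, 0.65, 0, 0, 0, 0, 0.2], [0, 0.65, 0, 0, 0, 0, 0.2], [0, 0.65, 0, 0, 0, 0, 0.2]]]'

```text
t: 26.27
position: [0.5137, 0.0346, 0.1735]
tcp_rot: [[-0.815, -0.136, 0.563], [-0.113, 0.991, 0.076], [-0.568, -0.001, -0.823]]
wrist_force: [-0.7, 0.2, 0.5]
opening: 0.0552
grasp_force: 0.0
```

```bash
python3 meas2.py w12
```

```text
26.2667 [ 52.7  14.9 -64.  135.6  79.9  12.7  15.9] 0.05521251006362081 0.0 [-0.7  0.2  0.5] up,l,h mm 54.7 100.8 103.4
pred tab [204.54780706 215.92299908] knob [183.6178606  210.81907952]
origin [161 188]
 83 116 124 176 171  69 177 171  88  81  86  80  80  81  78  58 117 175 175 175 178 177 179 177 179 180 177 176 176 179 178 176 179
 30 117 117 177 174  37 177 178 162  75  80  78  79  77  83  74  81 180 177 176 178 177 176 180 178 175 177 179 175 179 178 175 178
 25 121 121 136 169  38 175 172 175 122  77  82  83  82  78  78  65 139 176 175 176 177 178 175 176 176 175 180 179 179 179 175 178
 15 120 116 117 115  53 173 180 173 173  84  79  85  69  51  45  45  44  71 173 176 178 180 178 178 177 175 177 177 178 178 175 174
 98 118 120 123 118 175 176 174 176 176 163  78  64  46  43  47  45  45  42  66 176 178 177 175 177 178 174 175 174 175 176 177 178
117 115 115 119 116 139 176 176 176 177 178  90  41  45  48  45  45  41  44  42 141 176 177 176 175 176 174 176 179 176 177 177 180
126 115 119 118 118 123 176 178 177 181 130  45  46  45  44  48  45  41  45  50  80 174 175 174 174 1
[... 1706 characters left out ...]
  13  12  13  13 101 181 176 174 176 173
174 172 175 175 176 176 174 172 175 180 169 116 118 119  94  49  49  51  55  52  50  49   9  11   6  19  18 100 177 178 176 174 174
174 174 174 175 174 174 174 172 174 176 174 126 118  91  51  49  53  50  53  50  50  29  13  14  13  19  13  79 179 170 174 176 172
172 172 173 173 172 170 171 172 173 173 172 175 130  49  53  48  46  52  48  53  51  13  15   8  18  19  16  68 175 165 174 173 173
165 167 168 166 169 167 167 166 165 164 167 160  50  50  53  46  52  49  53  53  32  18  15  11  21  19  16  72 167 165 163 165 162
206 203 205 209 206 205 204 205 205 205 199  72  51  53  51  53  48  51  55  45  11  14   6  17  16  16  17  70 205 204 205 205 207
```

```bash
python3 - <<'E'
from sim import *
im=cv2.imread("pics/w12.png");g=cv2.cvtColor(im,cv2.COLOR_BGR2GRAY)
pp=lambda u,v,h:(panel(u,v,h)*1e3).round(1)
# knob top: grey 85-112 blob, circle through its lower (uncluttered) rim plus all contour by RANSAC-free fit
for u,v in((184.3,211.6),(185,211.5)):
    k=pp(u,v,.045);print('knob',k,np.hypot(*k),np.arctan2(k[1],k[0]))
for u,v in((205.6,214),(206.7,216),(208.2,218)):
    q=pp(u,v,.004);print('tab line',q,np.arctan2(q[1],q[0]))
for y in range(204,222):print(y,g[y,194:220].tolist())
print()
for y in range(200,224):print(y,g[y,170:204].tolist())
E
```

```text
knob [60.8 36.6] 70.96618913257214 0.5418694750881641
knob [60.7 37.2] 71.1922046294396 0.54981455026401
tab line [77.3 47.6] 0.5519436452902484
tab line [79.6 48.6] 0.5481427744359364
tab line [81.8 50.1] 0.5495377885877797
204 [47, 48, 56, 65, 65, 72, 87, 111, 117, 122, 138, 141, 173, 178, 178, 174, 176, 175, 178, 175, 175, 177, 177, 178, 177, 176]
205 [52, 52, 60, 66, 72, 81, 102, 119, 116, 117, 117, 119, 142, 176, 178, 178, 179, 171, 175, 174, 176, 176, 176, 175, 177, 175]
206 [53, 62, 59, 69, 81, 83, 92, 119, 118, 118, 118, 120, 123, 174, 180, 177, 176, 176, 177, 175, 175, 176, 177, 177, 174, 176]
207 [54, 66, 72, 83, 88, 81, 73, 114, 124, 119, 114, 75, 73, 146, 176, 180, 173, 176, 177, 176, 177, 177, 176, 176, 173, 176]
208 [48, 65, 71, 91, 104, 111, 68, 93, 110, 82, 62, 32, 27, 83, 172, 179, 179, 176, 178, 176, 175, 177, 176, 175, 178, 174]
209 [61, 72, 77, 96, 97, 120, 77, 60, 57, 33, 20, 10, 8, 39, 104, 144, 172, 179, 177, 173, 177, 177, 177, 178, 175, 176]
210 [70, 78, 93, 115, 119, 134, 70, 29, 16, 12, 15, 19, 13, 15, 39, 83, 141, 177, 174, 173, 176, 177, 176, 175, 176, 17
[... 4410 characters left out ...]
176, 177, 176, 138, 128, 53]
220 [175, 177, 175, 179, 173, 121, 116, 112, 118, 119, 119, 114, 113, 113, 114, 110, 112, 115, 118, 134, 173, 178, 176, 175, 177, 175, 171, 135, 132, 100, 101, 73, 75, 50]
221 [175, 170, 175, 178, 171, 125, 120, 120, 113, 113, 114, 115, 118, 116, 117, 118, 120, 116, 117, 124, 172, 177, 177, 178, 176, 153, 113, 77, 72, 53, 51, 50, 54, 51]
222 [176, 175, 172, 175, 176, 162, 164, 160, 122, 120, 118, 114, 117, 115, 119, 120, 121, 115, 117, 116, 140, 177, 178, 174, 148, 90, 65, 49, 49, 51, 54, 47, 50, 54]
223 [174, 171, 175, 176, 173, 175, 178, 175, 123, 112, 118, 120, 119, 116, 118, 117, 118, 116, 117, 114, 125, 174, 175, 172, 112, 52, 50, 53, 49, 52, 50, 51, 53, 52]
```

>>> send_rows --motion '[[[0, -0.3, -0.1, 0, 0, 0, 0.6], [0, -0.6, -0.2, 0, 0, 0, 1], [0, -0.65, -0.2, 0, 0, 0, 1], [0, -0.65, -0.2, 0, 0, 0, 1], [0, -0.65, -0.2, 0, 0, 0, 1]]]'

```text
t: 26.73
position: [0.512, -0.0217, 0.1866]
tcp_rot: [[-0.816, -0.128, 0.563], [-0.104, 0.992, 0.073], [-0.568, 0.001, -0.823]]
wrist_force: [-0.5, 0.4, -1.0]
opening: 0.0863
grasp_force: 0.0
```

```bash
python3 - <<'E'
from sim import *
s=where();ims=[get_image("wrist") for _ in range(3)];im=np.mean(ims,0).astype(np.uint8);cv2.imwrite("pics/w13.png",im[:,:,::-1]);np.save("w13T.npy",get_calibration("wrist")['camera_from_world'])
g=cv2.cvtColor(im,cv2.COLOR_RGB2GRAY)
P1=proj("wrist",pv+.092*(np.cos(.528)*up+np.sin(.528)*l)-.026*n);P2=proj("wrist",K(.528,.045));print(P1,P2)
a=np.minimum(P1,P2).astype(int)-14;b=np.maximum(P1,P2).astype(int)+16;print(a)
for y in range(a[1],b[1]):print(y,' '.join(f'{k:3d}' for k in g[y,a[0]:b[0]]))
E
```

```text
26.7333 [ 71.9  18.  -75.1 134.5  65.2  12.7  39.3] 0.08634465619788369 0.0 [-0.5  0.4 -1. ] up,l,h mm 54.7 45.2 119.4
[253.95440897 211.07956476] [242.08564963 205.89062213]
[228 191]
191 172 172 173 172 172 173 172 168 125  90  79  77  77  70  56  45  44  43  43  42  41  41  43  51  89 135 164 173 172 170 172 173 172 172 172 172 171 170 172 172 172
192 170 170 170 171 172 171 171 171 148 118  91  75  65  53  45  40  45  44  43  45  43  43  40  41  54  86 132 169 171 174 172 172 172 172 172 170 170 171 172 171 172
193 170 170 171 171 170 172 171 171 167 149 107  71  53  43  42  42  42  46  43  41  43  43  41  41  40  56 112 156 172 172 169 171 171 170 171 172 172 170 170 172 172
194 172 170 170 171 170 170 172 171 172 166 121  74  48  40  40  43  43  41  44  44  44  42  41  42  41  47  90 146 173 173 171 171 171 174 172 171 172 170 173 172 172
195 172 170 171 169 171 170 172 169 173 170 142  92  49  43  40  43  43  42  42  42  41  43  41  42  41  44  77 139 172 173 172 172 171 172 172 172 171 172 171 172 171
196 171 171 171 170 171 171 172 171 171 171 145  83  46  40  42  44  42  46
[... 4432 characters left out ...]
 170 168 169 168 169 171 169
223 170 170 170 172 170 145 127 113 111 113 113 111 111 111 109 111 111 122 138 156 168 169 169 169 169 169 170 167 169 168 169 168 170 170 169 169 170 168 169 168 169
224 168 168 168 169 169 151 131 113 110 113 110 111 114 113 112 112 111 112 119 124 133 156 168 170 171 168 170 170 169 169 169 168 168 168 169 168 168 169 170 169 171
225 159 159 168 169 170 163 133 116 112 110 112 111 111 113 114 112 109 112 114 110 114 126 155 169 171 170 167 169 171 170 170 169 169 170 168 169 168 170 171 170 168
226 164 166 170 169 168 170 162 154 129 116 111 112 112 112 112 113 110 113 111 111 111 114 139 157 161 169 169 169 169 168 168 168 169 168 170 168 168 170 170 171 168
```

```bash
python3 - <<'E'
from sim import *
from scipy.optimize import least_squares
def rep(tag,k,t,r):
    f=lambda x:np.r_[k-x[:2]-70*np.array([np.cos(x[2]),np.sin(x[2])]),t-x[:2]-r*np.array([np.cos(.528),np.sin(.528)])]
    s=least_squares(f,[0,0,.5]);print(tag,k.round(1),t.round(1),'o',s.x[:2].round(1),'lever',s.x[2].round(3),'res',s.fun.round(1))
p=lambda u,v,h:panel(u,v,h)*1e3
k=p(245.95,206,.045)
rep('ctr',k,p(257.3,208.7,.004),92);rep('end',k,p(261.3,216.2,.004),100)
# camera-plane direct
for u,v in((258.2,212),(259.05,213),(261.3,216.2)):q=p(u,v,.004);print(q,np.arctan2(q[1],q[0]))
print('knob ang',np.arctan2(k[1],k[0]))
E
```

```text
ctr [60.6 39. ] [76.7 50.1] o [-1.7  4.4] lever 0.507 res [ 1.1  0.6 -1.1 -0.6]
end [60.6 39. ] [85.5 54.6] o [-0.6  4.4] lever 0.514 res [ 0.2  0.1 -0.2 -0.1]
[80.55159654 51.1161324 ] 0.5654560096086448
[81.73412701 52.07582099] 0.5672793428830413
[85.53489776 54.62987474] 0.5683798994268963
knob ang 0.571575334636874
```

>>> send_rows --motion '[[[0, 0, -0.2, 0, 0, 0, 1], [0, 0, -0.3, 0, 0, 0, 1], [0, 0, -0.3, 0, 0, 0, 1], [0, 0, -0.3, 0, 0, 0, 1], [0, 0, -0.3, 0, 0, 0, 1]]]'

```text
t: 27.3
position: [0.4985, -0.022, 0.2063]
tcp_rot: [[-0.816, -0.131, 0.563], [-0.108, 0.991, 0.074], [-0.568, -0.001, -0.823]]
wrist_force: [0.9, 0.2, 0.0]
opening: 0.0919
grasp_force: 0.0
```

```bash
python3 - <<'E'
from sim import *
where();print(hand_in())
E
```

```text
27.3 [ 84.1  19.3 -87.8 134.8  57.7  16.1  47.8] 0.09189856513898483 0.0 [0.9 0.2 0. ] up,l,h mm 55.1 46.7 143.2
the job is handed in; nothing more can be done
None
```

The job is handed in at 27.3 s: all three biscuits are in the crumb tray, the scraper stands upright clear of the warmer, and the lever is released within about 1° of the preset tab by my camera estimate (no verdict was returned, and I did not re-measure the other counter items at the end).

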